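# Refit the fuse base with insulated tongs and pusher

### The arm

A 6-joint arm with a two-finger parallel gripper is mounted at the origin on a cart in front of the work surface, level with it; the furniture and walls round the work are solid. World frame = base frame: x ahead of the robot, y to its left, z up, the work surface at z = 0. Lengths are in m, angles in rad, forces in N, time in s.
With the tool pointing down it reaches from about 0.375 to 0.9 m from the base axis. Payload 3.1 kg.
Tool frame: the origin (TCP) lies at the very end of the fingers, on their centre line; the grasp point (between the pads) lies 19 mm behind it; y points along the fingers, x is the direction in which the jaws open and shut, and the axes are right-handed (so a half turn about y gives the same grasp; the last joint's range is limited). The gripper opens to 87 mm and grips with 3 to 60 N. Pads are 19 mm wide; open, the fingers measure 117 mm over their backs; the gripper's body (75 mm by 190 mm) begins 51 mm behind the grasp point.
Start: joints at [1.159, 0.527, 1.433, -0, 1.181, -0.178], TCP at [0.145, 0.608, 0.223] pointing down, gripper open.
Joint ranges: [-3.08, 3.08], [-0.75, 2.2], [0.22, 2.44], [-1.43, 4.57], [0, 2.65], [-2.85, 2.85]. Speed limits (rad/s): [2.79, 2.79, 3.14, 3.14, 3.14, 3.14].

### API

Orientations are given as a unit quaternion [x, y, z, w].
In Python, from rig import robot gives the robot as it stands.
- The arm moves only by the shell command python3 -m creep 'ROWS' [FORCE]. ROWS is JSON, a list of rows, each a list of 3 entries, a list of its own where there are three numbers: the shift along the tool's x, y, z in mm, then the turn about the tool's y in rad, then the opening, from 0 (shut) to 1 (fully open). A call has 1 to 8 rows; each row shifts and turns the commanded pose from where the row before left it, along the tool's axes as they then stand; what a row does not reach is not made up. A row lasts 1/10 s, in which the tool goes at most 50 mm and 8.59 degrees, less where a joint would pass 70% of its speed; a pose out of reach is approached as far as the arm can. A call with a gripper value outside its range is refused whole. The fingers move at their own pace and stop on an object; FORCE is the grip in N (left out, the last holds). Time passes only in rows, so rows that do not move let the fingers close. It gives the time, the measured TCP pose, the force and the opening at its end, in the units of the state.
- robot.get_obs(): the state, without advancing time (a new reading comes with each control period).
- robot.camera(name): name is "scene" or "top"; returns a dict with "pixels" (400x640x3 uint8, red, green, blue), "fx", "fy", "cx", "cy" (pixels), "position" and "rotation" of the camera in the world. Camera axes: x right, y up, looking along -z (the intrinsics and any distortion apply to the point x, -y, -z); pixel columns grow to the right and rows downward; lengths in m; the calibration is good to about 2 mm. A picture is of the moment at which its call begins. There is no depth.
- robot.hand_in(): hands the job in, once; it reports no verdict.
The state is a dict: "time": time; "q": joint angles; "joint_velocities": joint speeds; "joint_torque": joint torques, N m; "position": TCP position; "tool_rot": TCP orientation; "ft_force": force on the tool from outside, world axes, zero at the start; "moment": the same for the moment, N m; "grip_width": finger opening in m.
Only numpy, scipy, OpenCV 4.12 (cv2) and the standard library are available. Lean on these libraries where they do the work, as an engineer would, in place of code of your own. Each camera call takes 0.05 s, during which the arm holds its last target.

### The job

Refit all the fuse links lying on the worktop into the fuse base, each in the pocket of its own colour: never touch a fuse with the gripper, but carry each one with the orange sprung tongs and lay it on the catches of its pocket. Then press it straight down with the white-handled pusher, not with the tongs, until it snaps fully home, and finish with both tools standing upright on the tool tray; leave the other things on the bench alone.

Things in the scene. Friction and masses are not known exactly. Their poses are not given: they have to be found in the camera images.
- fuse_red_mid (a point): centre of the fuse link with the red top, 20 mm above its underside; x along its length, z up, either way round is the same. Grip it with the tongs across y (26 mm), half-way along, on the upper half of the block (more than 22 mm above its underside). May be absent (None)
- fuse_yellow_mid (a point): centre of the fuse link with the yellow top, 20 mm above its underside; x along its length, z up, either way round is the same. Grip it with the tongs across y (26 mm), half-way along, on the upper half of the block (more than 22 mm above its underside). May be absent (None)
- fuse_blue_mid (a point): centre of the fuse link with the blue top, 20 mm above its underside; x along its length, z up, either way round is the same. Grip it with the tongs across y (26 mm), half-way along, on the upper half of the block (more than 22 mm above its underside). May be absent (None)
- fuse_red: fuse link with a red top, origin at the centre of its underside: white ceramic block 56 x 26 x 40 mm (x, y, z); from each end a steel contact bar, 20 mm wide and 10 mm thick with a rounded end, stands out 14 mm, 4 to 14 mm above the underside; 84 mm over all; 80 to 130 g
- fuse_yellow: fuse link with a yellow top, origin at the centre of its underside: white ceramic block 56 x 26 x 40 mm (x, y, z); from each end a steel contact bar, 20 mm wide and 10 mm thick with a rounded end, stands out 14 mm, 4 to 14 mm above the underside; 84 mm over all; 80 to 130 g
- fuse_blue: fuse link with a blue top, origin at the centre of its underside: white ceramic block 56 x 26 x 40 mm (x, y, z); from each end a steel contact bar, 20 mm wide and 10 mm thick with a rounded end, stands out 14 mm, 4 to 14 mm above the underside; 84 mm over all; 80 to 130 g
- slot_red (a point): centre of a fuse fully home in the pocket with the red floor and tag on the fuse base; x along the pocket, y across it, z up. The pocket floor is 20 mm below this point. A fuse laid on the catches has its centre 15 mm above this point
- slot_yellow (a point): centre of a fuse fully home in the pocket with the yellow floor and tag on the fuse base; x along the pocket, y across it, z up. The pocket floor is 20 mm below this point. A fuse laid on the catches has its centre 15 mm above this point
- slot_blue (a point): centre of a fuse fully home in the pocket with the blue floor and tag on the fuse base; x along the pocket, y across it, z up. The pocket floor is 20 mm below this point. A fuse laid on the catches has its centre 15 mm above this point
- tongs: orange sprung tongs, standing 98 mm high on the feet of their jaws; origin at the bottom midway between the feet, z up. Two flat upright plates (40 mm wide along x, 8 mm thick, 98 mm high), handle above and jaw below, slide parallel along y on a black block between them (20 mm wide, 64 to 92 mm above the feet). About 160 g
- tongs_grip (a point): where to grip the tongs: midway between the handles, 75 mm above the feet. Open: 60 mm over the handles along y, 44 mm between the jaws. Squeezing the handles along y closes the jaws equally, to 37 mm over the handles at most (42 mm with a fuse). Spring: 8 N at first, 11 N on a fuse; squeezed to 56 mm they are held firmly and still open
- tongs_left (a joint): how far each handle of the tongs is squeezed in, m: 0 open, 0.009 with a fuse between the jaws, 0.0115 fully shut
- pusher: pusher, standing 108 mm high on its foot; origin under the centre of the foot, z up. Round black rubber foot 44 mm across, 10 mm thick, that presses on a fuse's top; steel stem; black collar 54 mm across, 46 to 52 mm up; white handle above. About 150 g
- pusher_grip (a point): where to grip the pusher: centre of its white handle, 82 mm above the underside of the foot. The handle is 34 x 26 mm (x, y; grip across y) and reaches from 52 to 108 mm above the underside of the foot
- tray_mid (a point): centre of the top of the tool tray, a black rubber pad 230 x 130 mm (x, y), 6 mm thick, with a dark rim 4 mm above it. Both tools stand on it at the start, about 110 mm apart along x, in either order
- blue_tape: bystander: blue tape roll, 68 mm across, 19 mm high, origin at its underside
- probe_case: bystander: small black case 56 x 76 x 22 mm, origin at its underside
- driver_cross: bystander: screwdriver with a red handle, 159 mm long, 30 mm high, origin at its underside
- combi_pliers: bystander: combination pliers with red and black handles, 166 mm long, origin at its underside
- fuse_base: grey fuse base 136 x 206 mm, fixed, origin under its centre, four pockets 52 mm apart along its y; pocket floors 12 mm above the worktop. Over the floor, side guides stand 25 mm high and 30 mm apart, flaring up to 32 mm; end walls 34 mm high and 86 mm apart, flaring up to 44 mm
- catch_red_near (a joint): one of the eight steel sprung catches, one at each end of each pocket, m: 0 at rest, up to 0.007 pushed outward. A fuse laid in rests on both with its contact bars; pressed straight down with 10 to 20 N over 15 mm it drives them aside, and each snaps back over the bars at its end; if one end goes down first, press on the other
- fuse_green_mid (a point): centre of the fuse link with the green top, 20 mm above its underside; x along its length, z up, either way round is the same. Grip it with the tongs across y (26 mm), half-way along, on the upper half of the block (more than 22 mm above its underside). May be absent (None)
- fuse_green: fuse link with a green top, origin at the centre of its underside: white ceramic block 56 x 26 x 40 mm (x, y, z); from each end a steel contact bar, 20 mm wide and 10 mm thick with a rounded end, stands out 14 mm, 4 to 14 mm above the underside; 84 mm over all; 80 to 130 g
- slot_green (a point): centre of a fuse fully home in the pocket with the green floor and tag on the fuse base; x along the pocket, y across it, z up. The pocket floor is 20 mm below this point. A fuse laid on the catches has its centre 15 mm above this point
Not all that is in view belongs to the job. Several things have the shape of the pusher; the one meant has the colours described above.

How it is judged:
By the outcome, as a careful person would: the job done as asked, in the order asked, and still so for the second after the job is handed in, with the robot touching nothing.
Of fuse_red, fuse_yellow, fuse_blue, fuse_green only 3 to 4 are there at a start; the rules pass over those that are not, and their reading is None.
At some moment in a run one of fuse_red, fuse_yellow, fuse_blue, fuse_green may be knocked a few centimetres aside while the robot is not near it.
It also fails if it takes over 210 s, if anything falls off the work surface, if the arm or the gripper's body presses on something with over 40 N, if the wrist force passes 120 N, or if a joint passes its speed limit or range.

## Working session

There is one attempt and no reset: what is moved stays moved. The work goes in short steps, Python scripts to look and compute and a shell command to move; the robot and the scene stay as the last step left them, time stands still between calls to the robot, and variables do not carry over. Pictures are saved under pics/ and viewed, and the job is handed in when it is done.

```bash
ls; mkdir -p pics; python3 - <<'E'
from rig import robot
import cv2,numpy as np
o=robot.get_obs();print({k:np.round(v,3) for k,v in o.items()})
for n in ("scene","top"):
    c=robot.camera(n);cv2.imwrite(f"pics/{n}0.png",c["pixels"][:,:,::-1])
    print(n,{k:np.round(v,4).tolist() for k,v in c.items() if k!="pixels"}, c.keys())
E
```

```text
pics
{'time': np.float64(0.0), 'q': array([ 1.158,  0.528,  1.434, -0.   ,  1.181, -0.178]), 'joint_velocities': array([ 0.002, -0.   ,  0.001,  0.   ,  0.   , -0.   ]), 'joint_torque': array([ 1.0000e-03, -4.4005e+01, -1.7659e+01,  6.3000e-02,  5.8000e-02,
       -0.0000e+00]), 'position': array([0.144, 0.607, 0.222]), 'tool_rot': array([ 0.555,  0.438, -0.439, -0.555]), 'ft_force': array([-0.296,  0.093,  0.819]), 'moment': array([0.014, 0.016, 0.014]), 'grip_width': np.float64(0.087)}
scene {'fx': 425.0089, 'fy': 425.0089, 'cx': 318.4684, 'cy': 203.9469, 'position': [0.0711, 0.9225, 0.7832], 'rotation': [-0.1035, 0.4526, 0.8573, -0.2225]} dict_keys(['pixels', 'fx', 'fy', 'cx', 'cy', 'position', 'rotation'])
top {'fx': 367.7074, 'fy': 367.7074, 'cx': 323.5663, 'cy': 198.8038, 'position': [0.3146, 0.0452, 1.1297], 'rotation': [-0.0803, 0.0848, 0.7141, -0.6902]} dict_keys(['pixels', 'fx', 'fy', 'cx', 'cy', 'position', 'rotation'])
```

View pics/scene0.png

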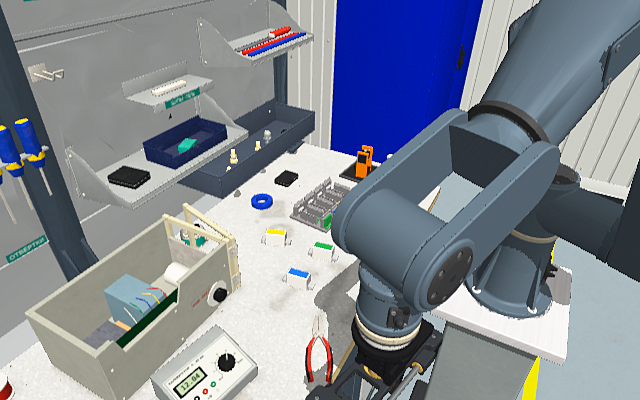

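View pics/top0.png

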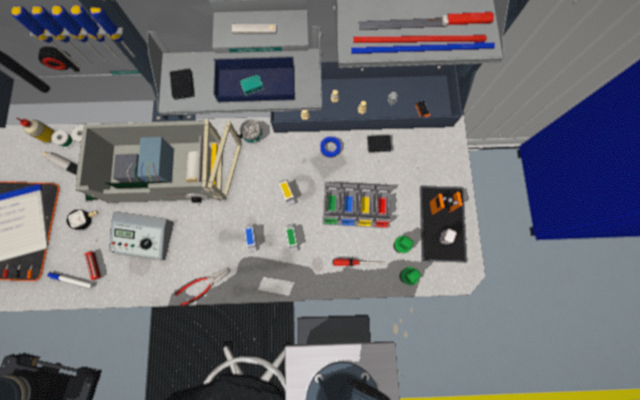

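The top view shows yellow (288,190), blue (251,237) and green (292,236) fuses, with no red one seen yet. The base is at (360,205), the tray at (443,223), and there are green pusher-like things at (403,243) and (411,276). I'll enlarge.

```bash
cat > h.py <<'E'
from rig import robot
import cv2,numpy as np
from scipy.spatial.transform import Rotation as R
def ray(c,u,v):
    d=np.array([(u-c["cx"])/c["fx"],-(v-c["cy"])/c["fy"],-1.0])
    return R.from_quat(c["rotation"]).apply(d)
def px2w(c,u,v,z):
    d=ray(c,u,v);p=np.array(c["position"]);return p+d*(z-p[2])/d[2]
def w2px(c,P):
    q=R.from_quat(c["rotation"]).inv().apply(np.atleast_2d(P)-np.array(c["position"]))
    return np.stack([c["cx"]+c["fx"]*q[:,0]/-q[:,2],c["cy"]-c["fy"]*q[:,1]/-q[:,2]],1)
def crop(name,fn,x0,y0,x1,y1,s,cam=None,pts=None):
    c=cam or robot.camera(name)
    im=c["pixels"][y0:y1,x0:x1,::-1]
    im=cv2.resize(im,None,fx=s,fy=s,interpolation=cv2.INTER_CUBIC)
    for u in range((x0+9)//10*10,x1,10):
        cv2.line(im,(int((u-x0)*s),0),(int((u-x0)*s),4 if u%50 else 12),(0,0,255),1)
        if u%20==0: cv2.putText(im,str(u),(int((u-x0)*s),22),0,.4,(0,0,255),1)
    for v in range((y0+9)//10*10,y1,10):
        cv2.line(im,(0,int((v-y0)*s)),(4 if v%50 else 12,int((v-y0)*s)),(0,0,255),1)
        if v%20==0: cv2.putText(im,str(v),(8,int((v-y0)*s)+4),0,.4,(0,0,255),1)
    if pts is not None:
        for p in w2px(c,pts):
            cv2.drawMarker(im,(int((p[0]-x0+.5)*s),int((p[1]-y0+.5)*s)),(255,0,255),cv2.MARKER_CROSS,8,1)
    cv2.imwrite(fn,im);return c
E
python3 - <<'E'
from h import *
c=robot.camera("top")
crop("top","pics/a1.png",230,160,330,260,6,c)
crop("top","pics/a2.png",315,170,475,290,5,c)
E
```

```text
(no output)
```

View pics/a1.png

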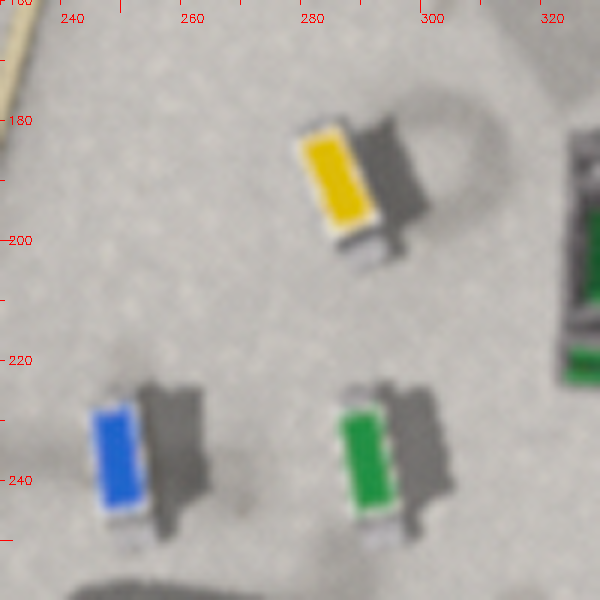

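View pics/a2.png

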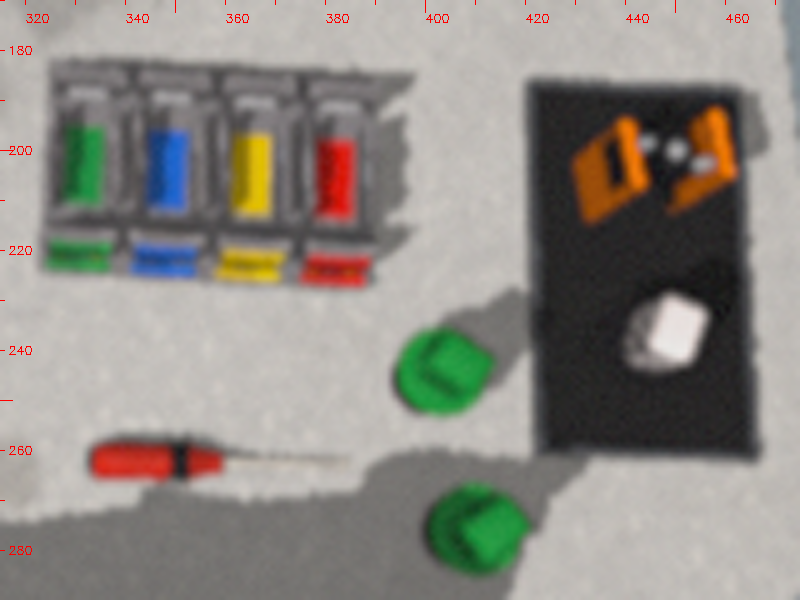

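```bash
python3 - <<'E'
from h import *
for n in("top","scene"):
    c=robot.camera(n)
    print(n,w2px(c,[[0,0,0],[.144,.607,.222],[.5,0,0],[0.5,.3,0]]).round(0).tolist())
    r=np.array(c["rotation"]); print(R.from_quat(r).apply([0,0,-1]), R.from_quat(r[[1,2,3,0]]).apply([0,0,-1]))
E
```

```text
top [[343.0, 402.0], [79.0, 372.0], [335.0, 225.0], [238.0, 228.0]]
[ 0.23175284 -0.0102472  -0.97272073] [0.23175284 0.97217244 0.03422523]
scene [[506.0, 286.0], [372.0, 414.0], [333.0, 226.0], [278.0, 290.0]]
[ 0.37893159 -0.7299595  -0.56883211] [0.37893159 0.28778854 0.87953886]
```

```bash
cat >> h.py <<'E'
RNG={"yellow":((20,150,120),(34,255,255)),"blue":((100,130,110),(120,255,255)),"green":((55,120,70),(85,255,220)),"red":((0,170,120),(6,255,255))}
def blobs(c,col,minA=30,S=4):
    im=cv2.resize(c["pixels"],None,fx=S,fy=S,interpolation=cv2.INTER_CUBIC)
    m=cv2.inRange(cv2.cvtColor(im,cv2.COLOR_RGB2HSV),*map(np.array,RNG[col]))
    n,l,st,ce=cv2.connectedComponentsWithStats(m)
    out=[]
    for i in range(1,n):
        if st[i][4]/S/S<minA: continue
        pts=np.argwhere(l==i)[:,::-1].astype(np.float32)
        ct=(ce[i]+.5)/S-.5
        r=cv2.minAreaRect(pts)
        out.append((ct,st[i][4]/S/S,(cv2.boxPoints(r)+.5)/S-.5))
    return out
def top_fuse(c,col,z=.04,box=None):
    for ct,a,bp in blobs(c,col):
        w=px2w(c,*ct,z); B=np.array([px2w(c,*p,z) for p in bp])
        e1,e2=B[1]-B[0],B[2]-B[1]
        if np.linalg.norm(e1)<np.linalg.norm(e2): e1,e2=e2,e1
        print(col,"px",ct.round(1),"A",round(a),"w",w.round(4),"L",np.linalg.norm(e1).round(4),np.linalg.norm(e2).round(4),"ang",np.degrees(np.arctan2(e1[1],e1[0])).round(1))
def tool():
    o=robot.get_obs(); print("t",round(float(o["time"]),2),"p",np.round(o["position"],4),"f",np.round(o["ft_force"],1),"m",np.round(o["moment"],2),"g",round(float(o["grip_width"]),4))
    M=R.from_quat(o["tool_rot"]).as_matrix(); print("toolX",M[:,0].round(3),"toolY",M[:,1].round(3),"toolZ",M[:,2].round(3),"q6",np.round(o["q"][5],2)); return o,M
E
python3 - <<'E'
from h import *
tool()
for n in("top","scene"):
    c=robot.camera(n); print(n)
    for k in RNG: top_fuse(c,k)
E
```

```text
t 0.25 p [0.1446 0.6077 0.2221] f [ 0.1 -0.2 -0.6] m [-0.   -0.02 -0.04] g 0.087
toolX [ 0.232  0.973 -0.001] toolY [-0.    -0.001 -1.   ] toolZ [-0.973  0.232  0.   ] q6 -0.18
top
yellow px [75.3  9.2] A 58 w [1.2787 0.871  0.04  ] L 0.0321 0.0319 ang -91.8
yellow px [56.2  9.4] A 57 w [1.28   0.9367 0.04  ] L 0.0309 0.0304 ang -172.6
yellow px [15.6 10. ] A 57 w [1.2821 1.077  0.04  ] L 0.0312 0.0303 ang -166.3
yellow px [36.3  9.4] A 51 w [1.2823 1.0058 0.04  ] L 0.0312 0.0268 ang -91.8
yellow px [94.8  9.3] A 40 w [1.2762 0.8033 0.04  ] L 0.0338 0.0205 ang -91.8
yellow px [212.9 154.8] A 115 w [0.7277 0.3755 0.04  ] L 0.0932 0.0178 ang -5.1
yellow px [285.7 189.6] A 77 w [0.6071 0.1487 0.04  ] L 0.0457 0.0187 ang -158.6
yellow px [364.8 204.5] A 105 w [ 0.5522 -0.0908  0.04  ] L 0.0476 0.0225 ang -5.2
yellow px [364.6 222.7] A 60 w [ 0.4964 -0.0868  0.04  ] L 0.0376 0.016 ang -91.9
yellow px [551.7 395.9] A 1437 w [ 0.0058 -0.5644  0.04  ] L 0.6511 0.0265 ang -92.0
blue px [422.3  47.6] A 760 w [ 1.088  -0.3178  0.04  ] L 0.486 0.0234 ang -89.3
blue px [330.2 146.4] A 219 w [0.74
[... 2859 characters left out ...]
6.2 143.8] A 128 w [ 1.1913 -0.1304  0.04  ] L 0.1235 0.085 ang -79.3
green px [327.5 221. ] A 82 w [0.5021 0.0324 0.04  ] L 0.0766 0.0216 ang -64.2
green px [ 25.7 249.2] A 97 w [1.125  0.5355 0.04  ] L 0.105 0.0357 ang -88.7
green px [323.  245.5] A 74 w [0.4621 0.1357 0.04  ] L 0.0502 0.0193 ang -171.0
red px [280.9  30.7] A 96 w [ 1.8799 -1.8762  0.04  ] L 0.2832 0.1984 ang -87.3
red px [264.6  44.3] A 128 w [ 1.7619 -1.4909  0.04  ] L 0.7063 0.1339 ang -88.2
red px [327.8 358.6] A 131 w [0.2895 0.4413 0.04  ] L 0.1034 0.0148 ang 121.4
red px [309.5 359.5] A 137 w [0.3206 0.4612 0.04  ] L 0.1029 0.0147 ang -61.8
red px [  3.7 394.1] A 83 w [0.7731 0.7992 0.04  ] L 0.0268 0.0169 ang -30.2
```

Both cameras agree within 1 mm: yellow (0.6065,0.149), blue (0.467,0.2585) and green (0.4625,0.1355). There is no red fuse anywhere. Next are the tools.

```bash
python3 - <<'E'
from h import *
crop("top","pics/b1.png",415,180,475,265,7)
crop("scene","pics/b2.png",330,135,430,195,8)
E
```

```text
(no output)
```

View pics/b1.png

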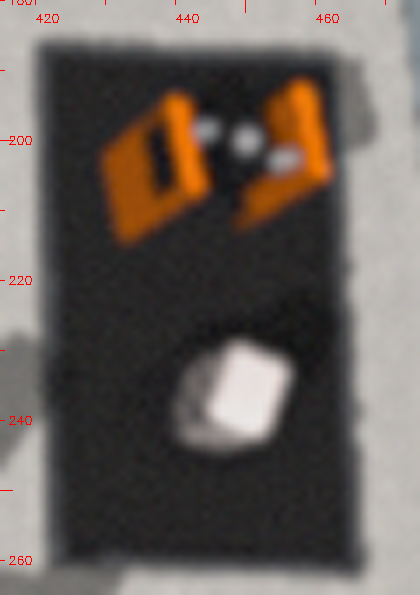

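View pics/b2.png

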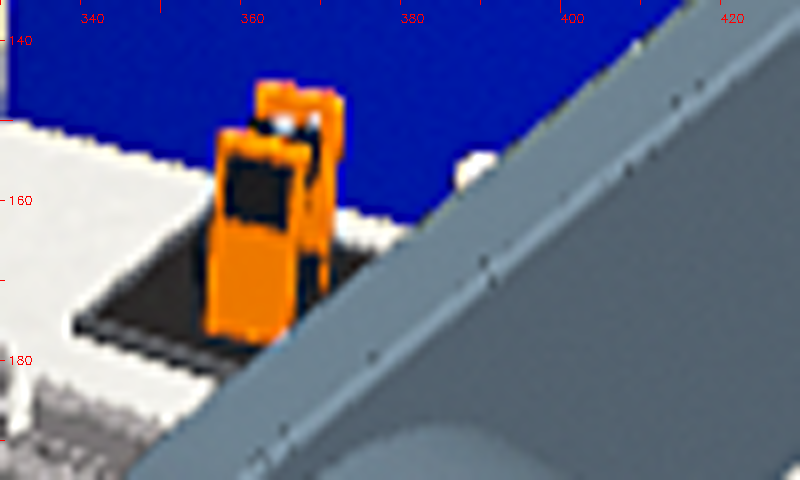

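```bash
cat >> h.py <<'E'
def boxpts(x,y,yaw,lo,hi):
    P=np.array([[a,b,c] for a in(lo[0],hi[0]) for b in(lo[1],hi[1]) for c in(lo[2],hi[2])])
    return R.from_euler('z',yaw).apply(P)+[x,y,0]
def wire(im,c,x0,y0,s,P,col=(255,0,255)):
    p=w2px(c,P); p=((p-[x0,y0]+.5)*s).astype(int)
    for i in range(8):
        for b in(1,2,4):
            j=i^b
            if j>i: cv2.line(im,tuple(map(int,p[i])),tuple(map(int,p[j])),col,1)
E
python3 - <<'E'
from h import *
c=robot.camera("top")
a=px2w(c,441,200.2,.104);b=px2w(c,458.5,198.3,.104);print(a,b,np.linalg.norm(a-b),(a+b)/2, np.degrees(np.arctan2(*(a-b)[[1,0]])))
m=(a+b)/2; yaw=np.arctan2(*(a-b)[[1,0]])-np.pi/2
print(yaw)
p=px2w(c,449.5,236,.114);print("pusher top",p)
x0,y0,s=415,180,7
im=cv2.resize(c["pixels"][180:265,415:475,::-1],None,fx=s,fy=s,interpolation=cv2.INTER_CUBIC)
for sg in(-1,1): 
    wire(im,c,x0,y0,s,boxpts(m[0],m[1],yaw,(-.02,min(sg*.022,sg*.030),.006),(.02,max(sg*.022,sg*.030),.104)))
wire(im,c,x0,y0,s,boxpts(p[0],p[1],np.radians(-15),(-.017,-.013,.058),(.017,.013,.114)))
cv2.imwrite("pics/c1.png",im)
E
```

```text
[ 0.54353824 -0.30199433  0.104     ] [ 0.54743106 -0.35285754  0.104     ] 0.0510119648909087 [ 0.54548465 -0.32742593  0.104     ] 94.37659637814446
0.07638601682947965
pusher top [ 0.43878479 -0.31114908  0.114     ]
```

View pics/c1.png

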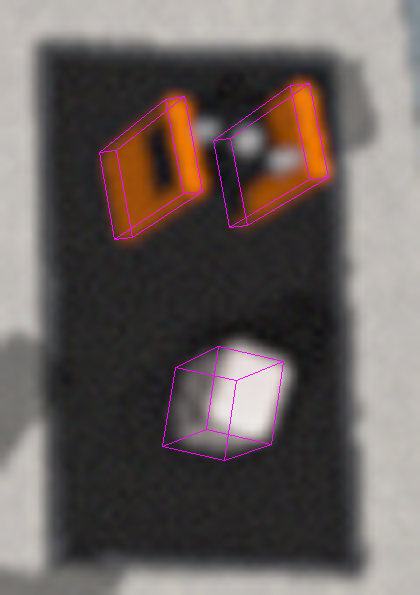

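Three pusher-shaped things: green-handled (403,243), green-handled (411,276) and the white-handled one on the tray (449,234). Only the last has the white handle, and the crop confirms it. The tongs are at (450,199). I'll turn the tool so its x is along world y, then travel.

```bash
python3 -m creep '[[[0,0,0],-0.117,1],[[0,0,0],-0.117,1],[[-40,0,-40],0,1],[[-45,0,-45],0,1],[[-45,0,-45],0,1],[[-45,0,-45],0,1],[[-45,0,-45],0,1],[[-45,0,-45],0,1]]' 20; python3 -c "
from h import *
tool()"
```

```text
time: 1.3
position: [0.3582, 0.3945, 0.2229]
tool_rot: [0.5, 0.5, -0.5, -0.5]
ft_force: [1.6, 1.1, 0.8]
grip_width: 0.0871
t 1.3 p [0.3582 0.3945 0.2229] f [1.6 1.1 0.8] m [ 0.07  0.   -0.  ] g 0.0871
toolX [-0.     1.     0.001] toolY [ 0.001  0.001 -1.   ] toolZ [-1.    -0.    -0.001] q6 -0.95
```

```bash
python3 -m creep '[[[-48,0,-12],0,1],[[-48,0,-12],0,1],[[-48,0,-12],0,1],[[-48,0,-12],0,1],[[-48,0,-12],0,1],[[-48,0,-12],0,1],[[-48,0,-12],0,1],[[-48,0,-12],0,1]]' ; python3 -m creep '[[[-48,0,-12],0,1],[[-48,0,-12],0,1],[[-48,0,-12],0,1],[[-48,0,-12],0,1],[[-48,0,-12],0,1],[[-48,0,-12],0,1],[[-20,0,-12],-0.05,1],[[0,0,0],-0.05,1]]';  python3 -c "
from h import *
tool()
crop('scene','pics/d1.png',270,130,450,240,4)
c=crop('top','pics/d2.png',310,170,480,280,4)"
```

```text
time: 2.1
position: [0.4534, 0.0098, 0.223]
tool_rot: [0.5, 0.5, -0.5, -0.5]
ft_force: [0.4, 0.1, 0.2]
grip_width: 0.0867
time: 2.9
position: [0.5386, -0.3007, 0.2225]
tool_rot: [-0.476, -0.524, 0.524, 0.473]
ft_force: [-0.2, 0.0, 0.2]
grip_width: 0.0869
t 2.9 p [ 0.5386 -0.3007  0.2225] f [-0.2  0.   0.2] m [ 0.01  0.01 -0.01] g 0.0869
toolX [-0.098  0.995 -0.003] toolY [ 0.003 -0.003 -1.   ] toolZ [-0.995 -0.098 -0.002] q6 -2.36
```

View pics/d1.png

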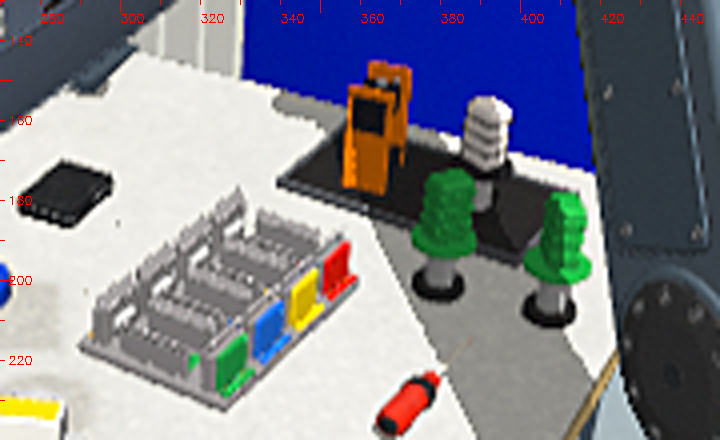

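View pics/d2.png

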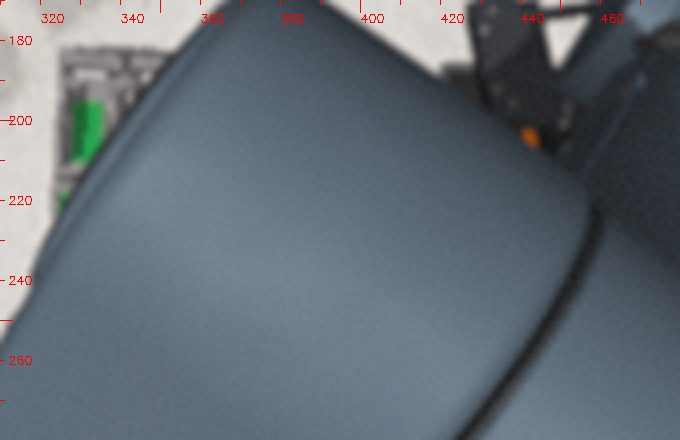

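```bash
python3 - <<'E'
from h import *
c=robot.camera("scene"); 
L,B,Rr=[px2w(c,u,v,0.0) for u,v in((290,216.7),(326.2,232.5),(359.5,202.5))]
print(L,B,Rr,np.linalg.norm(L-B),np.linalg.norm(B-Rr),(L+Rr)/2, np.degrees(np.arctan2(*(L-B)[[1,0]])),np.degrees(np.arctan2(*(B-Rr)[[1,0]]))-90)
# tongs/pusher overlay in scene
def ov(fn,tx,ty,tyaw,px,py,pyaw,bx,by,byaw):
    x0,y0,s=280,130,6
    im=cv2.resize(c["pixels"][130:235,280:412,::-1],None,fx=s,fy=s,interpolation=cv2.INTER_CUBIC)
    for sg in(-1,1):
        wire(im,c,x0,y0,s,boxpts(tx,ty,tyaw,(-.02,min(sg*.022,sg*.030),.006),(.02,max(sg*.022,sg*.030),.104)))
    wire(im,c,x0,y0,s,boxpts(px,py,pyaw,(-.017,-.013,.058),(.017,.013,.114)))
    wire(im,c,x0,y0,s,boxpts(bx,by,byaw,(-.068,-.103,0),(.068,.103,.012)))
    for k in(-1.5,-.5,.5,1.5):
        wire(im,c,x0,y0,s,boxpts(bx,by,byaw,(-.043,k*.052-.015,.012),(.043,k*.052+.015,.046)),(255,255,0))
    cv2.imwrite(fn,im)
ov("pics/e1.png",.5455,-.3284,.1,.4395,-.3125,-.33,.556,-.0655,np.radians(-5))
E
```

```text
[0.63597711 0.02312337 0.        ] [0.50262665 0.0363612  0.        ] [ 0.48096278 -0.15770371  0.        ] 0.13400590745177335 0.19527034861020823 [ 0.55846994 -0.06729017  0.        ] -5.669230322660894 -6.36967556137995
```

View pics/e1.png

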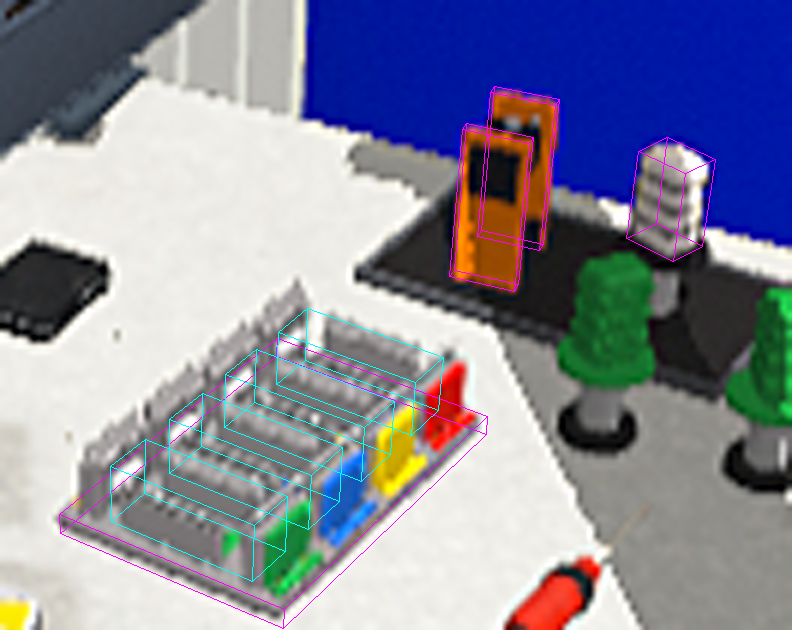

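```bash
python3 -m creep '[[[-28,0,-4],0,1],[[0,40,0],0,1],[[0,40,0],0,1],[[0,0,0],0,1]]'; python3 -c "
from h import *
tool()
crop('scene','pics/f1.png',330,110,450,200,6)
c=crop('top','pics/f2.png',410,170,480,240,8)"
```

```text
time: 3.45
position: [0.5401, -0.3197, 0.1373]
tool_rot: [-0.47, -0.524, 0.524, 0.479]
ft_force: [-1.8, 0.5, 0.5]
grip_width: 0.0872
t 3.45 p [ 0.5401 -0.3197  0.1373] f [-1.8  0.5  0.5] m [ 0.05  0.03 -0.04] g 0.0872
toolX [-0.1    0.995  0.01 ] toolY [-0.01   0.009 -1.   ] toolZ [-0.995 -0.1    0.009] q6 -2.38
```

View pics/f1.png

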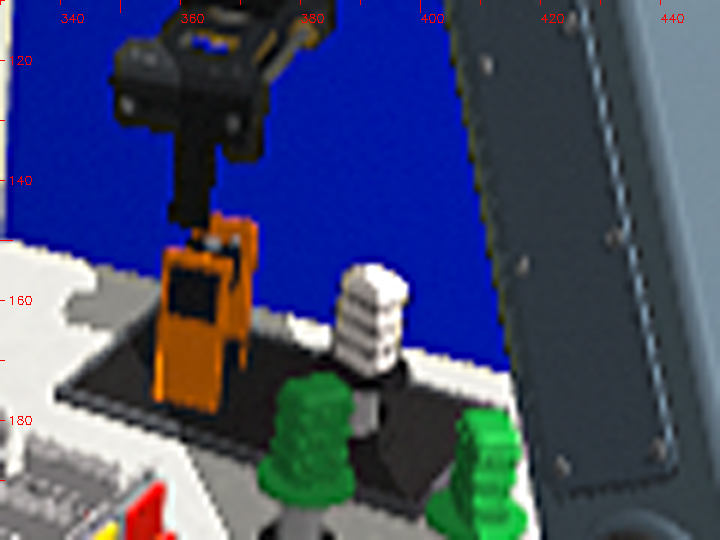

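```bash
python3 -m creep '[[[0,0,0],0,1],[[0,0,0],0,1]]'; python3 -c "
from h import *
tool()"
```

```text
time: 3.75
position: [0.5452, -0.3243, 0.1452]
tool_rot: [0.476, 0.525, -0.524, -0.473]
ft_force: [-0.6, 0.5, -0.1]
grip_width: 0.087
t 3.75 p [ 0.5452 -0.3243  0.1452] f [-0.6  0.5 -0.1] m [-0.    0.02 -0.  ] g 0.087
toolX [-0.1    0.995 -0.003] toolY [ 0.004 -0.003 -1.   ] toolZ [-0.995 -0.1   -0.003] q6 -2.38
```

View pics/f2.png

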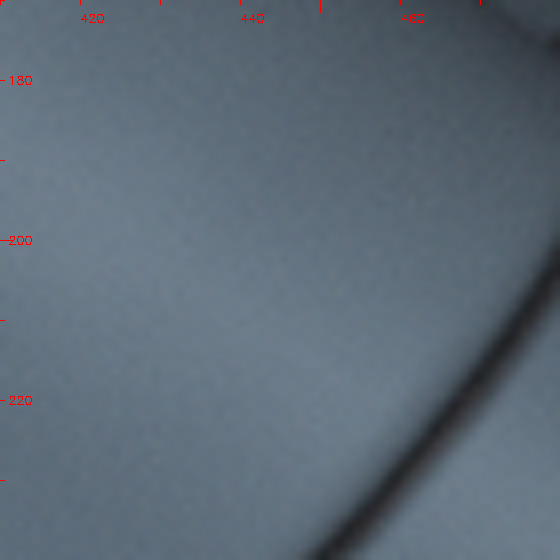

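```bash
python3 -m creep '[[[-4,0,0],0,1],[[0,20,0],0,1],[[0,20,0],0,1],[[0,20,0],0,1],[[0,15,0],0,1],[[0,8,0],0,1],[[0,0,0],0,1],[[0,0,0],0,1]]'; python3 -c "
from h import *
tool()
crop('scene','pics/f3.png',330,110,430,200,6)"
```

```text
time: 4.55
position: [0.5447, -0.3279, 0.0601]
tool_rot: [-0.475, -0.524, 0.524, 0.474]
ft_force: [0.3, 0.4, 0.5]
grip_width: 0.0869
t 4.55 p [ 0.5447 -0.3279  0.0601] f [0.3 0.4 0.5] m [ 0.04  0.03 -0.03] g 0.0869
toolX [-0.1    0.995 -0.001] toolY [ 0.001 -0.001 -1.   ] toolZ [-0.995 -0.1   -0.001] q6 -2.39
```

View pics/f3.png

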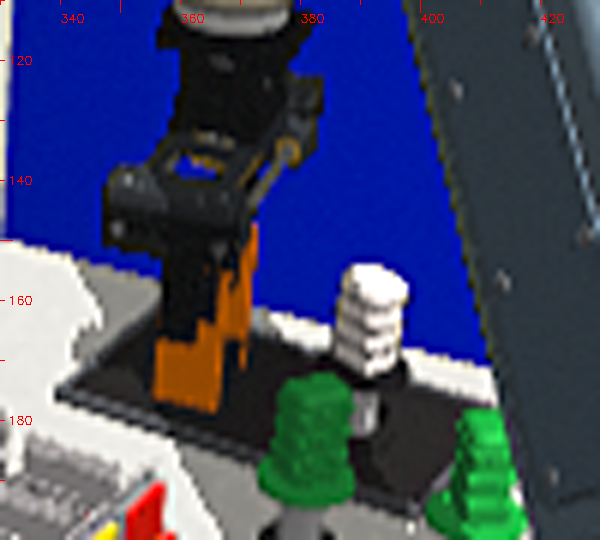

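```bash
python3 -m creep '[[[0,0,0],0,0.75],[[0,0,0],0,0.66],[[0,0,0],0,0.64],[[0,0,0],0,0.64],[[0,0,0],0,0.64],[[0,0,0],0,0.64]]' 20; python3 -m creep '[[[0,0,0],0,0.64],[[0,-10,0],0,0.64],[[0,-25,0],0,0.64],[[0,-30,0],0,0.64],[[0,-30,0],0,0.64],[[0,-25,0],0,0.64],[[0,-10,0],0,0.64],[[0,0,0],0,0.64]]'; python3 -c "
from h import *
tool()
crop('scene','pics/f4.png',330,80,430,200,6)"
```

```text
time: 5.2
position: [0.5445, -0.3272, 0.0599]
tool_rot: [0.474, 0.525, -0.524, -0.474]
ft_force: [0.5, 0.8, 2.4]
grip_width: 0.0569
time: 6.0
position: [0.5448, -0.3281, 0.1911]
tool_rot: [-0.475, -0.524, 0.525, 0.473]
ft_force: [0.3, 0.1, -1.5]
grip_width: 0.0559
t 6.0 p [ 0.5448 -0.3281  0.1911] f [ 0.3  0.1 -1.5] m [ 0.02 -0.02  0.01] g 0.0559
toolX [-0.1    0.995 -0.003] toolY [ 0.002 -0.002 -1.   ] toolZ [-0.995 -0.1   -0.002] q6 -2.39
```

View pics/f4.png

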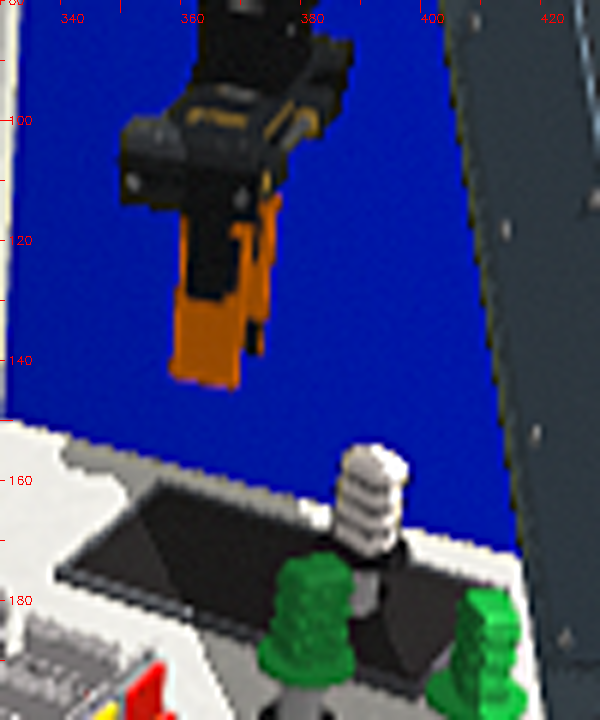

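```bash
python3 -m creep '[[[0,0,0],-0.057,0.64],[[25,0,0],0,0.64],[[48,0,-1],0,0.64],[[48,0,-1],0,0.64],[[48,0,-1],0,0.64],[[48,0,-1],0,0.64],[[48,0,-1],0,0.64],[[48,0,-1],0,0.64]]';python3 -m creep '[[[48,0,-1],0,0.64],[[48,0,-1],0,0.64],[[48,0,-1],0,0.64],[[48,0,-1],0,0.64],[[48,0,-1],0,0.64],[[25,0,0],0,0.64],[[0,0,0],0,0.64],[[0,0,0],0,0.64]]'; python3 -c "
from h import *
tool()
c=robot.camera('top')
for k in RNG: 
  if k!='red': top_fuse(c,k)
crop('top','pics/g1.png',230,160,390,280,5,c)
c=robot.camera('scene');cv2.imwrite('pics/g2.png',c['pixels'][:,:,::-1])
for k in RNG: 
  if k!='red': top_fuse(c,k)
" | grep -v "w \[[1-9]\."
```

```text
time: 6.85
position: [0.4993, -0.0154, 0.1878]
tool_rot: [-0.458, -0.537, 0.538, 0.461]
ft_force: [1.9, 0.9, -1.0]
grip_width: 0.0556
time: 7.65
position: [0.4634, 0.2449, 0.188]
tool_rot: [-0.458, -0.537, 0.539, 0.459]
ft_force: [0.8, -1.0, -1.4]
grip_width: 0.0561
t 7.65 p [0.4634 0.2449 0.188 ] f [ 0.8 -1.  -1.4] m [0.04 0.05 0.02] g 0.0561
toolX [-0.158  0.987 -0.001] toolY [-0.003 -0.002 -1.   ] toolZ [-0.987 -0.158  0.003] q6 -1.46
yellow px [ 43.4 137.6] A 62 w [0.8031 0.9134 0.04  ] L 0.0468 0.0247 ang -109.3
yellow px [212.9 154.7] A 114 w [0.728  0.3755 0.04  ] L 0.0931 0.0179 ang -5.1
yellow px [285.8 189.9] A 78 w [0.6061 0.1485 0.04  ] L 0.0474 0.0182 ang -159.1
yellow px [364.6 204.4] A 108 w [ 0.5525 -0.0902  0.04  ] L 0.0468 0.0227 ang -4.9
yellow px [364.5 222.7] A 59 w [ 0.4964 -0.0864  0.04  ] L 0.0363 0.0161 ang -95.4
yellow px [551.8 395.9] A 1435 w [ 0.0058 -0.5646  0.04  ] L 0.6504 0.0265 ang -92.0
blue px [422.4  47.6] A 760 w [ 1.0879 -0.318   0.04  ] L 0.486 0.024 ang -89.2
blue px [592.7 188.8] A 9374 w [ 0.578  -0.7937  0.04  ] L 0.4031 0.3846 ang 168.6
bl
[... 1482 characters left out ...]
w [0.7286 0.045  0.04  ] L 0.0851 0.0639 ang 123.6
blue px [337.  212.9] A 90 w [ 0.4959 -0.0178  0.04  ] L 0.0653 0.0392 ang -92.5
blue px [298.2 272.6] A 102 w [0.4671 0.2585 0.04  ] L 0.0514 0.0206 ang -172.4
green px [183.7  97.2] A 78 w [ 1.5381 -0.4896  0.04  ] L 0.2024 0.0872 ang -89.9
green px [186.2 143.8] A 128 w [ 1.1916 -0.1306  0.04  ] L 0.1235 0.085 ang -79.3
green px [381.4 183.6] A 276 w [ 0.4421 -0.2416  0.04  ] L 0.1413 0.0572 ang 111.2
green px [409.7 190.3] A 244 w [ 0.3468 -0.25    0.04  ] L 0.1416 0.0586 ang 107.5
green px [327.7 221.2] A 88 w [0.501  0.0329 0.04  ] L 0.0604 0.0387 ang -94.4
green px [323.  245.5] A 74 w [0.4621 0.1357 0.04  ] L 0.0504 0.0193 ang -171.0
```

View pics/g1.png

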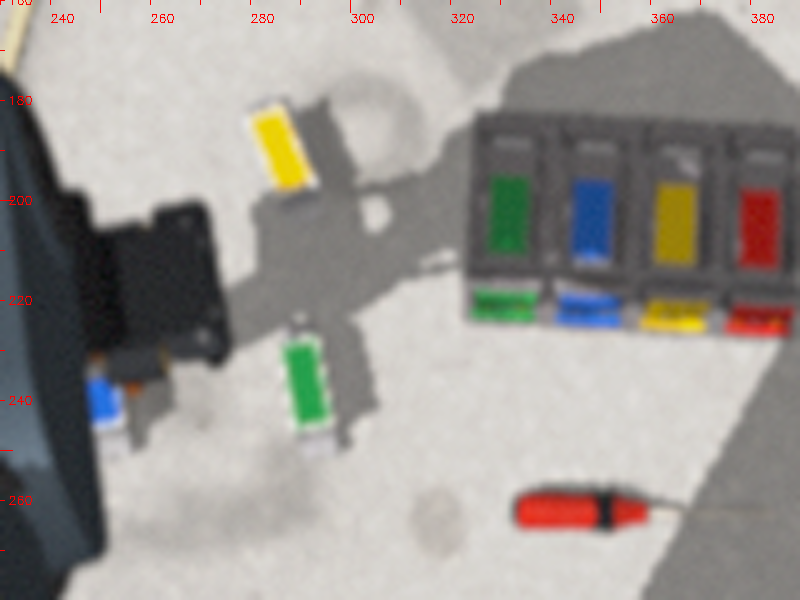

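View pics/g2.png

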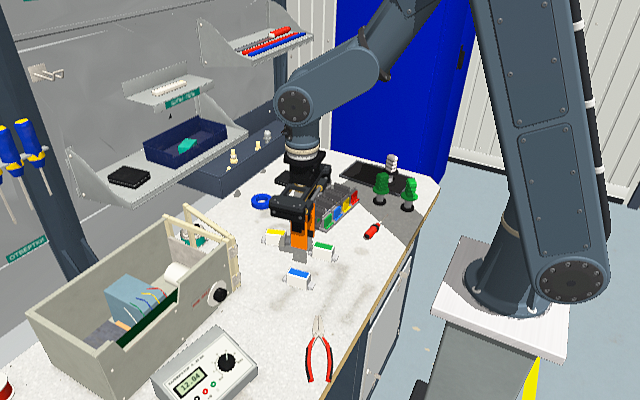

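```bash
cat > base.py <<'E'
from h import *
def ovb(c,fn,x0,y0,x1,y1,s,bx,by,byaw):
    im=cv2.resize(c["pixels"][y0:y1,x0:x1,::-1],None,fx=s,fy=s,interpolation=cv2.INTER_CUBIC)
    im=cv2.convertScaleAbs(im,alpha=1.6)
    wire(im,c,x0,y0,s,boxpts(bx,by,byaw,(-.068,-.103,0),(.068,.103,.006)))
    for k in(-1.5,-.5,.5,1.5):
        wire(im,c,x0,y0,s,boxpts(bx,by,byaw,(-.043,k*.052-.013,.012),(.043,k*.052+.013,.046)),(255,255,0))
    cv2.imwrite(fn,im)
E
python3 - <<'E'
from base import *
c=robot.camera("top")
P=[px2w(c,u,v,.012) for u,v in((331.3,202.5),(347.9,203.3),(364.6,204.4))]
T={}
for k in RNG:
    for ct,a,b in blobs(c,k):
        if 325<ct[0]<390 and 195<ct[1]<210: print(k,ct.round(1),px2w(c,*ct,.012).round(4))
print(np.diff(np.array(P),axis=0).round(4))
ovb(c,"pics/h1.png",315,170,400,235,9,.556,-.0655,np.radians(-5))
E
```

```text
yellow [364.6 204.4] [ 0.5586 -0.0937  0.012 ]
blue [348.  203.4] [ 0.5638 -0.0421  0.012 ]
green [331.3 202.5] [0.5683 0.0097 0.012 ]
red [381.4 205.2] [ 0.5543 -0.1459  0.012 ]
[[-0.0043 -0.0516  0.    ]
 [-0.0053 -0.0518  0.    ]]
```

View pics/h1.png

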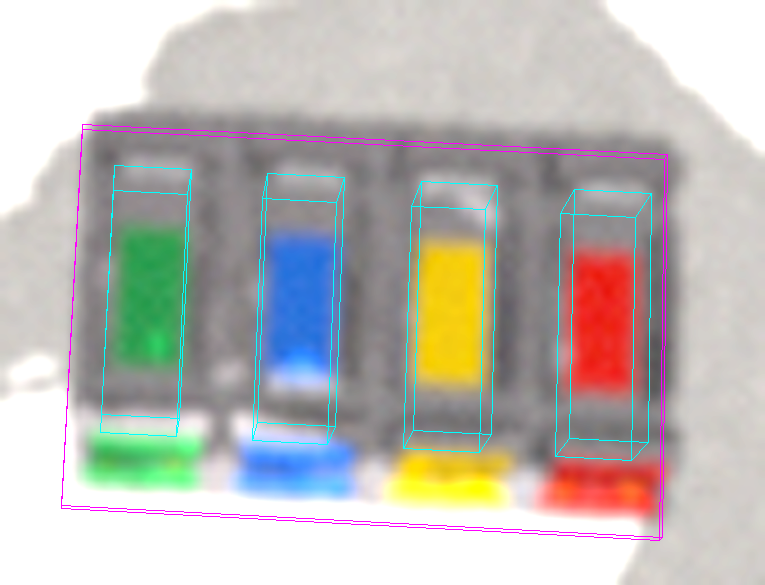

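```bash
python3 - <<'E'
from base import *
c=robot.camera("scene")
im=cv2.imread("pics/d1.png")[:,:,::-1]
im=cv2.resize(im,(180,110),interpolation=cv2.INTER_AREA)
full=np.zeros((400,640,3),np.uint8); full[130:240,270:450]=im
c=dict(c); c["pixels"]=(full/1.5).astype(np.uint8); np.save("d1full.npy",full)
ovb(c,"pics/h2.png",285,170,365,237,9,.5585,-.0676,np.radians(-5.2))
E
```

View pics/h2.png

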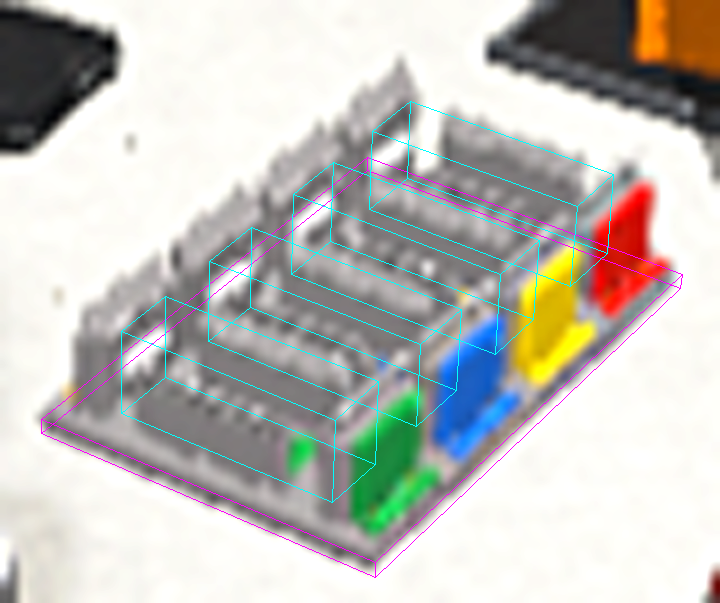

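```bash
python3 -m creep '[[[0,0,0],0,0.64],[[0,0,0],0,0.64]]'; python3 - <<'E'
from h import *
o,M=tool()
d=np.array([.4672,.2585,.15])-o["position"]; print((M.T@d*1000).round(1))
E
```

```text
time: 8.05
position: [0.4649, 0.2443, 0.1896]
tool_rot: [-0.46, -0.537, 0.537, 0.46]
ft_force: [1.0, -0.4, -2.2]
grip_width: 0.0553
t 8.05 p [0.4649 0.2443 0.1896] f [ 1.  -0.4 -2.2] m [ 0.03 -0.01  0.04] g 0.0553
toolX [-0.155  0.988 -0.   ] toolY [-0. -0. -1.] toolZ [-0.988 -0.155  0.   ] q6 -1.46
[13.7 39.6 -4.5]
```

```bash
python3 -m creep '[[[14,20,-5],0,0.64],[[0,20,0],0,0.64],[[0,20,0],0,0.64],[[0,0,0],0,0.64],[[0,0,0],0,0.64],[[0,0,0],0,0.64],[[0,0,0],0,0.64]]'; python3 - <<'E'
from h import *
o,M=tool()
d=np.array([.4672,.2585,.079])-o["position"]; print((M.T@d*1000).round(1))
c=crop('scene','pics/i1.png',250,200,350,300,6)
E
```

```text
time: 8.75
position: [0.4682, 0.2598, 0.1307]
tool_rot: [0.46, 0.538, -0.537, -0.459]
ft_force: [1.2, 0.0, -1.5]
grip_width: 0.0557
t 8.75 p [0.4682 0.2598 0.1307] f [ 1.2  0.  -1.5] m [-0.01  0.03 -0.02] g 0.0557
toolX [-0.156  0.988  0.   ] toolY [ 0.002  0.001 -1.   ] toolZ [-0.988 -0.156 -0.002] q6 -1.43
[-1.2 51.7  1.4]
```

View pics/i1.png

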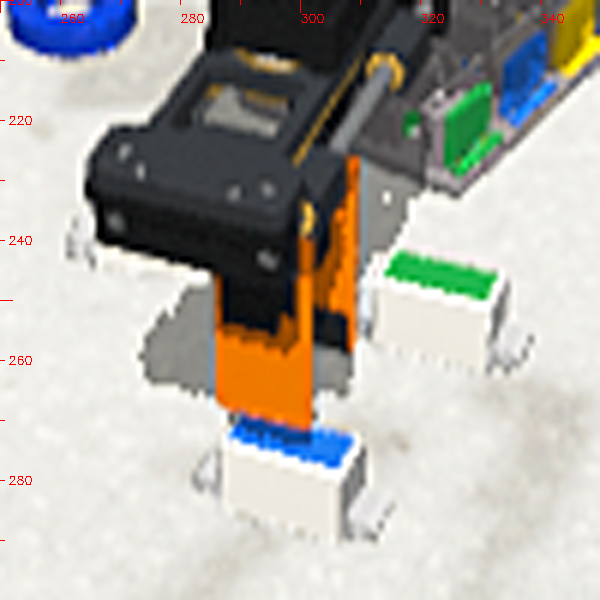

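```bash
python3 -m creep '[[[-1,15,1],0,0.64],[[0,15,0],0,0.64],[[0,12,0],0,0.64],[[0,9,0],0,0.64],[[0,0,0],0,0.64],[[0,0,0],0,0.64],[[0,0,0],0,0.64]]'; python3 - <<'E'
from h import *
o,M=tool()
d=np.array([.4672,.2585,.079])-o["position"]; print((M.T@d*1000).round(1))
c=robot.camera('scene')
x0,y0,s=260,210,8
im=cv2.resize(c["pixels"][210:300,260:340,::-1],None,fx=s,fy=s,interpolation=cv2.INTER_CUBIC)
p=o["position"];yaw=np.arctan2(M[1,0],M[0,0])-np.pi/2; z=p[2]-.054
for sg in(-1,1): wire(im,c,x0,y0,s,boxpts(p[0],p[1],yaw,(-.02,min(sg*.020,sg*.028),z),(.02,max(sg*.020,sg*.028),z+.098)))
wire(im,c,x0,y0,s,boxpts(.4672,.2585,np.radians(8.7),(-.028,-.013,0),(.028,.013,.04)),(0,255,0))
cv2.imwrite('pics/i2.png',im)
E
```

```text
time: 9.5
position: [0.4671, 0.2587, 0.0791]
tool_rot: [0.459, 0.538, -0.537, -0.459]
ft_force: [-0.4, 1.2, -1.7]
grip_width: 0.0558
t 9.5 p [0.4671 0.2587 0.0791] f [-0.4  1.2 -1.7] m [ 0.03  0.02 -0.  ] g 0.0558
toolX [-0.157  0.988  0.   ] toolY [ 0.001  0.    -1.   ] toolZ [-0.988 -0.157 -0.001] q6 -1.43
[-0.3  0.1 -0.1]
```

View pics/i2.png

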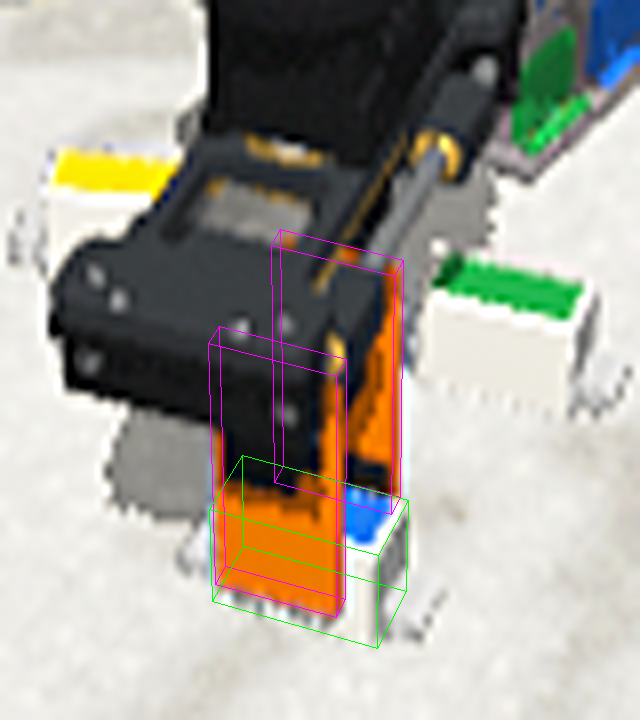

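```bash
python3 -m creep '[[[0,0,0],0,0.55],[[0,0,0],0,0.48],[[0,0,0],0,0.42],[[0,0,0],0,0.42],[[0,0,0],0,0.42],[[0,0,0],0,0.42]]' 40; python3 - <<'E'
from h import *
tool()
E
python3 -m creep '[[[0,-5,0],0,0.42],[[0,-15,0],0,0.42],[[0,-25,0],0,0.42],[[0,-25,0],0,0.42],[[0,-20,0],0,0.42],[[0,-10,0],0,0.42],[[0,0,0],0,0.42],[[0,0,0],0,0.42]]'
python3 - <<'E'
from h import *
tool()
c=crop('scene','pics/j1.png',250,170,350,300,5)
E
```

```text
time: 10.15
position: [0.4667, 0.2585, 0.0788]
tool_rot: [0.459, 0.538, -0.538, -0.459]
ft_force: [0.2, -0.2, 0.9]
grip_width: 0.0407
t 10.15 p [0.4667 0.2585 0.0788] f [ 0.2 -0.2  0.9] m [0.   0.07 0.01] g 0.0407
toolX [-0.157  0.988 -0.   ] toolY [ 0.  0. -1.] toolZ [-0.988 -0.157 -0.   ] q6 -1.43
time: 10.95
position: [0.4658, 0.2584, 0.1778]
tool_rot: [-0.459, -0.537, 0.538, 0.46]
ft_force: [-0.6, -0.2, -3.1]
grip_width: 0.0407
t 10.95 p [0.4658 0.2584 0.1778] f [-0.6 -0.2 -3.1] m [ 0.05  0.07 -0.02] g 0.0407
toolX [-0.157  0.988 -0.   ] toolY [-0.001 -0.    -1.   ] toolZ [-0.988 -0.157  0.002] q6 -1.43
```

View pics/j1.png

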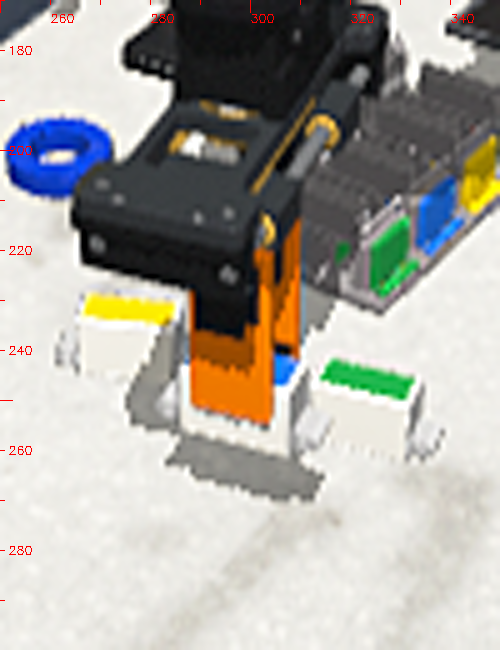

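```bash
python3 -m creep '[[[0,0,0],0.124,0.42],[[0,0,0],0.124,0.42],[[-25,0,-10],0,0.42],[[-42,0,-18],0,0.42],[[-42,0,-18],0,0.42],[[-42,0,-18],0,0.42],[[-42,0,-18],0,0.42],[[-42,0,-18],0,0.42]]'
python3 -m creep '[[[-35,0,-14],0,0.42],[[-20,0,-8],0,0.42],[[0,0,0],0,0.42],[[0,0,0],0,0.42],[[0,0,0],0,0.42],[[0,0,0],0,0.42]]'
cat >> h.py <<'E'
def to(x,y,z,yaw=None):
    o,M=tool(); d=np.array([x,y,z])-o["position"]; print("d tool mm",(M.T@d*1000).round(1))
    if yaw is not None:
        cy=np.degrees(np.arctan2(M[1,0],M[0,0])); print("yaw",cy.round(2),"turn",round(-np.radians(yaw-cy),3))
    return o,M
E
python3 -c "
from h import *
to(.561,-.0418,.14,84.8)"
```

```text
time: 11.8
position: [0.5443, 0.0138, 0.177]
tool_rot: [-0.521, -0.476, 0.477, 0.523]
ft_force: [0.8, 0.1, -1.8]
grip_width: 0.0411
time: 12.4
position: [0.5609, -0.0399, 0.1781]
tool_rot: [-0.521, -0.477, 0.477, 0.522]
ft_force: [1.0, -0.2, -3.4]
grip_width: 0.041
t 12.4 p [ 0.5609 -0.0399  0.1781] f [ 1.  -0.2 -3.4] m [ 0.07  0.07 -0.02] g 0.041
toolX [0.089 0.996 0.001] toolY [-0.001  0.001 -1.   ] toolZ [-0.996  0.089  0.002] q6 -1.75
d tool mm [-1.9 38.1 -0.3]
yaw 84.89 turn 0.002
```

```bash
python3 -m creep '[[[-2,10,0],0,0.42],[[0,18,0],0,0.42],[[0,14,0],0,0.42],[[0,8,0],0,0.42],[[0,0,0],0,0.42],[[0,0,0],0,0.42],[[0,0,0],0,0.42],[[0,0,0],0,0.42]]'
python3 -c "
from h import *
o,M=to(.561,-.0418,.106,84.8)
for n,b in(('scene',(290,140,390,240)),('top',(310,160,400,235))):
  c=robot.camera(n);x0,y0,x1,y1=b;s=7
  im=cv2.resize(c['pixels'][y0:y1,x0:x1,::-1],None,fx=s,fy=s,interpolation=cv2.INTER_CUBIC)
  yaw=np.radians(-5.2);z=o['position'][2]-.079
  wire(im,c,x0,y0,s,boxpts(o['position'][0]+.0004,o['position'][1],yaw,(-.028,-.013,z),(.028,.013,z+.04)),(0,255,0))
  wire(im,c,x0,y0,s,boxpts(.5614,-.0418,yaw,(-.043,-.015,.012),(.043,.015,.046)),(255,255,0))
  cv2.imwrite('pics/k_%s.png'%n,im)
"
```

```text
time: 13.2
position: [0.5621, -0.0434, 0.1293]
tool_rot: [0.523, 0.477, -0.477, -0.522]
ft_force: [0.5, -0.1, -2.7]
grip_width: 0.0406
t 13.2 p [ 0.5621 -0.0434  0.1293] f [ 0.5 -0.1 -2.7] m [0.04 0.07 0.02] g 0.0406
toolX [ 0.091  0.996 -0.   ] toolY [ 0.002 -0.    -1.   ] toolZ [-0.996  0.091 -0.002] q6 -1.76
d tool mm [ 1.5 23.3  1.3]
yaw 84.8 turn 0.0
```

View pics/k_scene.png

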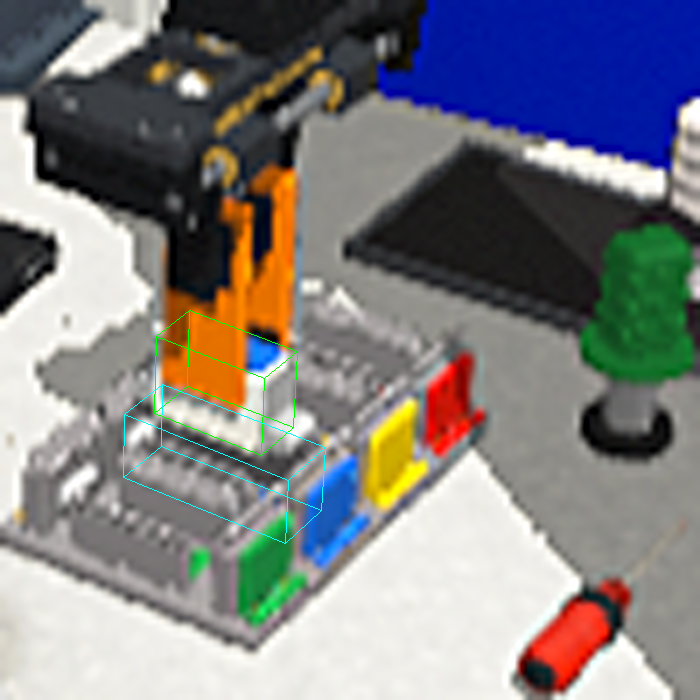

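View pics/k_top.png

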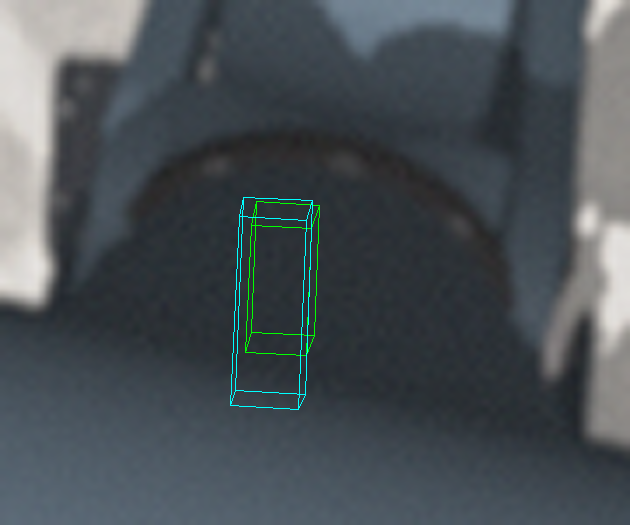

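```bash
python3 -m creep '[[[1.5,0,1],0,0.42],[[0,0,0],0,0.42],[[0,0,0],0,0.42],[[0,0,0],0,0.42]]'
python3 -c "
from h import *
o,M=to(.561,-.0418,.106,84.8)"
```

```text
time: 13.7
position: [0.5607, -0.0417, 0.1286]
tool_rot: [0.522, 0.477, -0.477, -0.522]
ft_force: [-0.1, 0.4, -3.0]
grip_width: 0.0409
t 13.7 p [ 0.5607 -0.0417  0.1286] f [-0.1  0.4 -3. ] m [-0.02  0.05  0.02] g 0.0409
toolX [ 0.091  0.996 -0.   ] toolY [-0. -0. -1.] toolZ [-0.996  0.091 -0.   ] q6 -1.75
d tool mm [-0.1 22.6 -0.3]
yaw 84.8 turn 0.0
```

```bash
python3 -m creep '[[[0,6,0],0,0.42],[[0,6,0],0,0.42],[[0,5,0],0,0.42],[[0,0,0],0,0.42],[[0,0,0],0,0.42],[[0,0,0],0,0.42]]'
python3 -c "
from h import *
o,M=to(.561,-.0418,.106,84.8)"
```

```text
time: 14.3
position: [0.5608, -0.0418, 0.1115]
tool_rot: [0.522, 0.477, -0.477, -0.522]
ft_force: [0.2, 0.5, -2.5]
grip_width: 0.0408
t 14.3 p [ 0.5608 -0.0418  0.1115] f [ 0.2  0.5 -2.5] m [-0.04 -0.22  0.  ] g 0.0408
toolX [ 0.091  0.996 -0.   ] toolY [ 0. -0. -1.] toolZ [-0.996  0.091 -0.   ] q6 -1.75
d tool mm [-0.   5.5 -0.2]
yaw 84.8 turn -0.0
```

```bash
python3 -m creep '[[[0,2,0],0,0.42],[[0,2,0],0,0.42],[[0,0,0],0,0.42],[[0,0,0],0,0.42]]'
python3 -c "
from h import *
o,M=to(.561,-.0418,.106,84.8)
crop('scene','pics/l1.png',290,140,390,240,7)"
```

```text
time: 14.7
position: [0.5608, -0.0417, 0.1075]
tool_rot: [0.522, 0.477, -0.477, -0.522]
ft_force: [1.2, 0.8, -4.0]
grip_width: 0.0411
t 14.7 p [ 0.5608 -0.0417  0.1075] f [ 1.2  0.8 -4. ] m [ 0.01 -0.23 -0.  ] g 0.0411
toolX [ 0.091  0.996 -0.   ] toolY [ 0. -0. -1.] toolZ [-0.996  0.091 -0.   ] q6 -1.75
d tool mm [-0.   1.5 -0.2]
yaw 84.8 turn -0.0
```

View pics/l1.png

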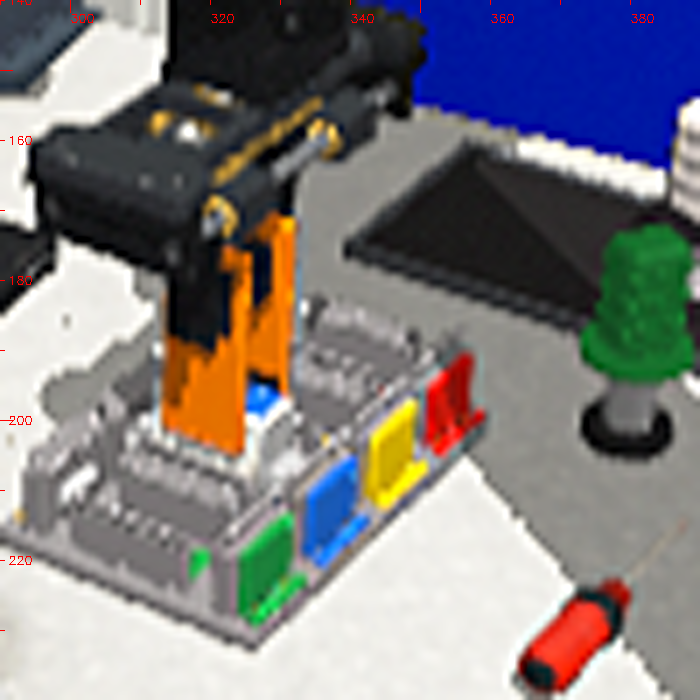

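```bash
python3 -m creep '[[[0,1,0],0,0.42],[[0,1,0],0,0.42],[[0,0,0],0,0.42],[[0,0,0],0,0.42]]'
python3 -c "
from h import *
o,M=to(.561,-.0418,.106,84.8)"
```

```text
time: 15.15
position: [0.5616, -0.0419, 0.1061]
tool_rot: [0.523, 0.477, -0.476, -0.522]
ft_force: [2.0, 0.3, 0.9]
grip_width: 0.0408
t 15.15 p [ 0.5616 -0.0419  0.1061] f [2.  0.3 0.9] m [-0.   -0.34  0.01] g 0.0408
toolX [ 0.091  0.996 -0.   ] toolY [ 0.002 -0.    -1.   ] toolZ [-0.996  0.091 -0.002] q6 -1.75
d tool mm [0.1 0.1 0.6]
yaw 84.79 turn -0.0
```

```bash
python3 -m creep '[[[0,0,0],0,0.5],[[0,0,0],0,0.55],[[0,0,0],0,0.6],[[0,0,0],0,0.64],[[0,0,0],0,0.64],[[0,0,0],0,0.64],[[0,0,0],0,0.64]]' 20
python3 -c "
from h import *
tool()"
python3 -m creep '[[[0,-5,0],0,0.64],[[0,-15,0],0,0.64],[[0,-30,0],0,0.64],[[0,-30,0],0,0.64],[[0,0,0],0,0.64],[[0,0,0],0,0.64]]'
python3 -c "
from h import *
to(.4625,.1355,.18,99)
crop('scene','pics/m1.png',280,130,390,240,7)"
```

```text
time: 15.85
position: [0.5606, -0.0417, 0.1055]
tool_rot: [-0.522, -0.477, 0.477, 0.522]
ft_force: [-0.4, -1.0, -1.3]
grip_width: 0.0559
t 15.85 p [ 0.5606 -0.0417  0.1055] f [-0.4 -1.  -1.3] m [-0.05  0.04  0.02] g 0.0559
toolX [0.091 0.996 0.   ] toolY [-0.  0. -1.] toolZ [-0.996  0.091  0.   ] q6 -1.75
time: 16.45
position: [0.5609, -0.0418, 0.1863]
tool_rot: [0.523, 0.477, -0.477, -0.522]
ft_force: [-0.9, 0.4, -1.0]
grip_width: 0.0558
t 16.45 p [ 0.5609 -0.0418  0.1863] f [-0.9  0.4 -1. ] m [-0.01  0.03  0.  ] g 0.0558
toolX [ 0.091  0.996 -0.   ] toolY [ 0.002 -0.    -1.   ] toolZ [-0.996  0.091 -0.002] q6 -1.75
d tool mm [167.6   6.1 114. ]
yaw 84.8 turn -0.248
```

View pics/m1.png

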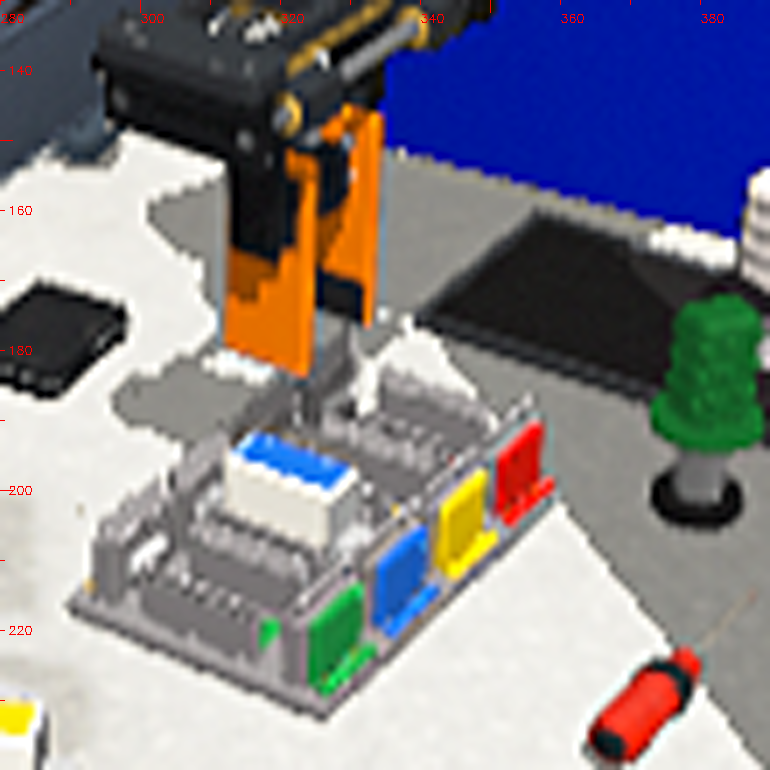

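Blue lies on its catches (image about (322,198)). I'll check its level and position, and re-measure the others.

```bash
cat >> h.py <<'E'
def fuse(n,col,z,x,y):
    c=robot.camera(n) if isinstance(n,str) else n
    for ct,a,bp in blobs(c,col):
        w=px2w(c,*ct,z)
        if np.hypot(w[0]-x,w[1]-y)>.06: continue
        B=np.array([px2w(c,*p,z) for p in bp]);e1,e2=B[1]-B[0],B[2]-B[1]
        if np.linalg.norm(e1)<np.linalg.norm(e2): e1,e2=e2,e1
        a2=np.degrees(np.arctan2(e1[1],e1[0])); a2=(a2+90)%180-90
        print(col,ct.round(1),"A",round(a),w.round(4),"L",np.linalg.norm(e1).round(3),np.linalg.norm(e2).round(3),"ang",a2.round(1))
E
python3 -c "
from h import *
c=robot.camera('scene')
fuse(c,'blue',.067,.5614,-.0418)
fuse(c,'green',.04,.4625,.1355)
fuse(c,'yellow',.04,.6065,.149)
"
```

```text
blue [321.5 195.4] A 55 [ 0.5622 -0.0417  0.067 ] L 0.051 0.025 ang -5.7
green [323.  245.5] A 74 [0.4621 0.1357 0.04  ] L 0.05 0.019 ang 9.0
yellow [275.4 231.5] A 70 [0.606  0.1491 0.04  ] L 0.05 0.02 ang 21.0
```

```bash
python3 -m creep '[[[0,0,0],-0.124,0.64],[[10,0,4],-0.124,0.64],[[35,0,13],0,0.64],[[45,0,16],0,0.64],[[45,0,16],0,0.64],[[35,5,13],0,0.64],[[20,15,7],0,0.64],[[0,15,0],0,0.64]]'
python3 -m creep '[[[0,0,0],0,0.64],[[0,0,0],0,0.64],[[0,0,0],0,0.64],[[0,0,0],0,0.64]]'
python3 -c "
from h import *
to(.4626,.1356,.079,99.1)"
```

```text
time: 17.35
position: [0.4606, 0.1381, 0.1491]
tool_rot: [-0.457, -0.538, 0.539, 0.459]
ft_force: [-0.4, 0.1, -1.2]
grip_width: 0.0564
time: 17.75
position: [0.4648, 0.1353, 0.151]
tool_rot: [0.46, 0.538, -0.537, -0.459]
ft_force: [0.1, -0.6, -1.9]
grip_width: 0.0558
t 17.75 p [0.4648 0.1353 0.151 ] f [ 0.1 -0.6 -1.9] m [ 0.03  0.06 -0.  ] g 0.0558
toolX [-0.156  0.988 -0.   ] toolY [ 0.001  0.    -1.   ] toolZ [-0.988 -0.156 -0.001] q6 -1.68
d tool mm [ 0.7 72.   2.2]
yaw 98.95 turn -0.003
```

```bash
python3 -m creep '[[[0.5,18,2],0,0.64],[[0,18,0],0,0.64],[[0,16,0],0,0.64],[[0,12,0],0,0.64],[[0,8,0],0,0.64],[[0,0,0],0,0.64],[[0,0,0],0,0.64],[[0,0,0],0,0.64]]'
python3 -c "
from h import *
to(.4626,.1356,.079,99.1)
crop('scene','pics/n1.png',270,170,370,280,6)"
```

```text
time: 18.55
position: [0.4626, 0.1359, 0.0792]
tool_rot: [0.46, 0.538, -0.537, -0.459]
ft_force: [-0.6, 0.3, -1.0]
grip_width: 0.0562
t 18.55 p [0.4626 0.1359 0.0792] f [-0.6  0.3 -1. ] m [0.04 0.02 0.02] g 0.0562
toolX [-0.156  0.988 -0.   ] toolY [ 0.002  0.    -1.   ] toolZ [-0.988 -0.156 -0.002] q6 -1.67
d tool mm [-0.3  0.2  0. ]
yaw 99.0 turn -0.002
```

View pics/n1.png

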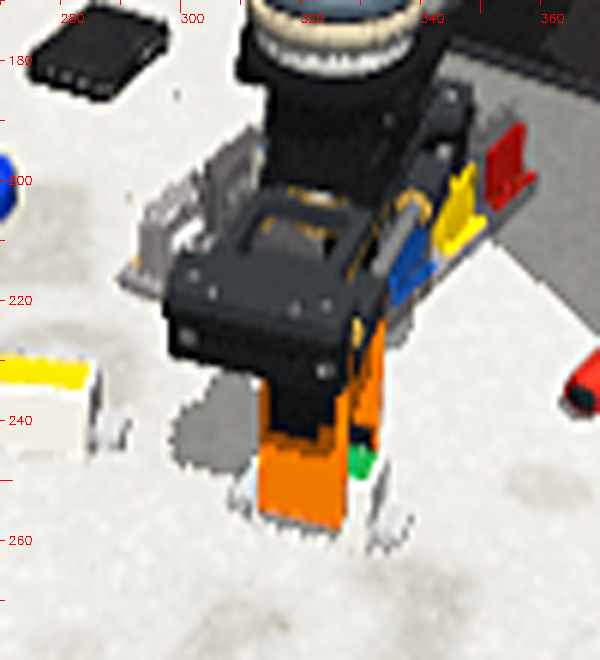

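```bash
python3 -m creep '[[[0,0,0],0,0.55],[[0,0,0],0,0.48],[[0,0,0],0,0.42],[[0,0,0],0,0.42],[[0,0,0],0,0.42],[[0,0,0],0,0.42]]' 40; python3 - <<'E'
from h import *
tool()
E
python3 -m creep '[[[0,-5,0],0,0.42],[[0,-15,0],0,0.42],[[0,-25,0],0,0.42],[[0,-25,0],0,0.42],[[0,-20,0],0.124,0.42],[[0,-10,0],0.124,0.42],[[0,0,0],0,0.42],[[0,0,0],0,0.42]]'
python3 - <<'E'
from h import *
to(.5666,.01,.13,84.8)
c=crop('scene','pics/o1.png',270,150,370,260,5)
E
```

```text
time: 19.2
position: [0.4621, 0.1359, 0.0788]
tool_rot: [0.459, 0.538, -0.538, -0.459]
ft_force: [-0.6, -0.6, 2.5]
grip_width: 0.041
t 19.2 p [0.4621 0.1359 0.0788] f [-0.6 -0.6  2.5] m [-0.04  0.09 -0.  ] g 0.041
toolX [-0.157  0.988 -0.   ] toolY [ 0. -0. -1.] toolZ [-0.988 -0.157 -0.   ] q6 -1.67
time: 20.0
position: [0.4615, 0.1359, 0.1783]
tool_rot: [-0.521, -0.477, 0.478, 0.522]
ft_force: [0.1, -0.7, -2.4]
grip_width: 0.0407
t 20.0 p [0.4615 0.1359 0.1783] f [ 0.1 -0.7 -2.4] m [0.01 0.02 0.04] g 0.0407
toolX [ 0.088  0.996 -0.   ] toolY [-0.001  0.    -1.   ] toolZ [-0.996  0.088  0.001] q6 -1.43
d tool mm [-116.2   48.2 -115.8]
yaw 84.95 turn 0.003
```

View pics/o1.png

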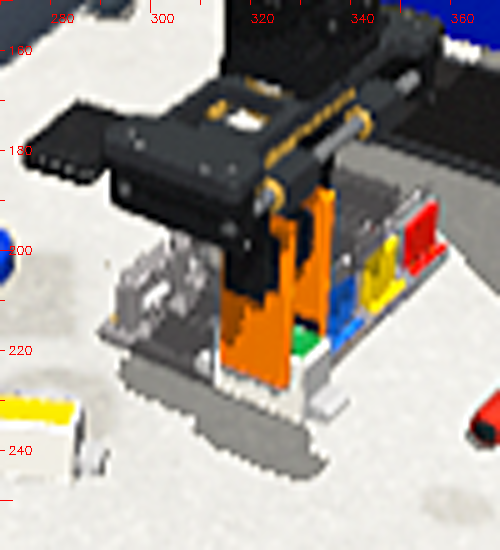

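```bash
python3 -m creep '[[[-18,0,-18],0,0.42],[[-30,0,-30],0,0.42],[[-30,0,-30],0,0.42],[[-25,0,-25],0,0.42],[[-13,0,-12],0,0.42],[[0,10,0],0,0.42],[[0,15,0],0,0.42],[[0,15,0],0,0.42]]'
python3 -m creep '[[[0,0,0],0,0.42],[[0,0,0],0,0.42],[[0,0,0],0,0.42],[[0,0,0],0,0.42]]'
python3 -c "
from h import *
to(.5663,.01,.106,84.8)"
```

```text
time: 20.85
position: [0.5634, 0.0116, 0.1368]
tool_rot: [-0.521, -0.476, 0.478, 0.523]
ft_force: [-1.1, 0.2, -3.5]
grip_width: 0.0407
time: 21.25
position: [0.5662, 0.0103, 0.1393]
tool_rot: [0.522, 0.477, -0.477, -0.522]
ft_force: [0.2, -0.9, -2.9]
grip_width: 0.0407
t 21.25 p [0.5662 0.0103 0.1393] f [ 0.2 -0.9 -2.9] m [0.02 0.01 0.03] g 0.0407
toolX [ 0.09   0.996 -0.   ] toolY [ 0.001 -0.    -1.   ] toolZ [-0.996  0.09  -0.001] q6 -1.66
d tool mm [-0.3 33.3 -0.1]
yaw 84.83 turn 0.001
```

```bash
python3 -m creep '[[[0,8,0],0,0.42],[[0,8,0],0,0.42],[[0,6,0],0,0.42],[[0,5,0],0,0.42],[[0,3,0],0,0.42],[[0,0,0],0,0.42],[[0,0,0],0,0.42]]'
python3 -c "
from h import *
to(.5663,.01,.106,84.8)
crop('scene','pics/p1.png',280,150,380,250,6)"
```

```text
time: 21.95
position: [0.566, 0.0099, 0.1084]
tool_rot: [-0.522, -0.477, 0.477, 0.522]
ft_force: [1.1, -0.3, -3.3]
grip_width: 0.0409
t 21.95 p [0.566  0.0099 0.1084] f [ 1.1 -0.3 -3.3] m [ 0.01 -0.2  -0.  ] g 0.0409
toolX [ 0.091  0.996 -0.   ] toolY [-0. -0. -1.] toolZ [-0.996  0.091  0.   ] q6 -1.66
d tool mm [ 0.1  2.4 -0.3]
yaw 84.8 turn -0.0
```

View pics/p1.png

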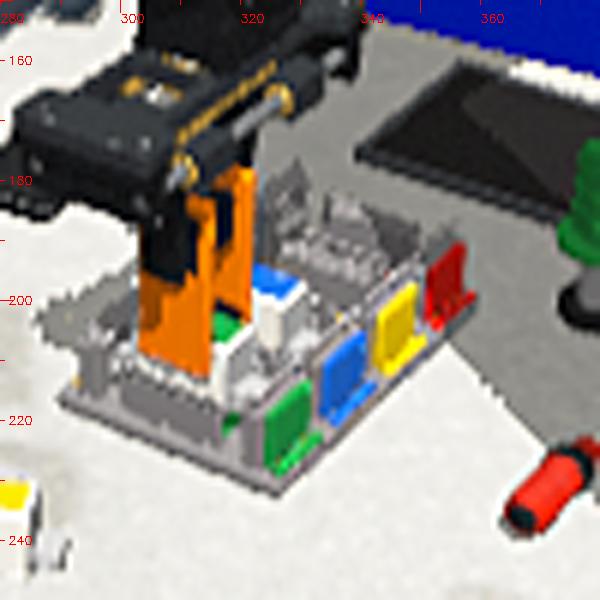

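```bash
python3 -m creep '[[[0,1.5,0],0,0.42],[[0,1.5,0],0,0.42],[[0,0,0],0,0.42],[[0,0,0],0,0.42]]'
python3 -c "
from h import *
tool()"
```

```text
time: 22.4
position: [0.5667, 0.0098, 0.106]
tool_rot: [0.523, 0.477, -0.476, -0.522]
ft_force: [2.8, -1.2, -0.4]
grip_width: 0.0409
t 22.4 p [0.5667 0.0098 0.106 ] f [ 2.8 -1.2 -0.4] m [-0.02 -0.39 -0.04] g 0.0409
toolX [ 0.091  0.996 -0.   ] toolY [ 0.002 -0.    -1.   ] toolZ [-0.996  0.091 -0.002] q6 -1.66
```

```bash
python3 -m creep '[[[0,0.5,0],0,0.5],[[0,0,0],0,0.55],[[0,0,0],0,0.6],[[0,0,0],0,0.64],[[0,0,0],0,0.64],[[0,0,0],0,0.64],[[0,0,0],0,0.64]]' 20
python3 -c "
from h import *
tool()"
python3 -m creep '[[[0,-5,0],0,0.64],[[0,-15,0],0,0.64],[[0,-30,0],0,0.64],[[0,-30,0],0,0.64],[[0,0,0],0,0.64],[[0,0,0],0,0.64]]'
python3 -c "
from h import *
c=crop('scene','pics/q1.png',280,150,380,250,6)
fuse(c,'blue',.067,.5614,-.0418)
fuse(c,'green',.067,.567,.01)
fuse(c,'yellow',.04,.6065,.149)
to(.6065,.1488,.15,111)"
```

```text
time: 23.1
position: [0.5659, 0.01, 0.105]
tool_rot: [-0.522, -0.477, 0.477, 0.522]
ft_force: [1.2, -0.3, -2.1]
grip_width: 0.0557
t 23.1 p [0.5659 0.01   0.105 ] f [ 1.2 -0.3 -2.1] m [ 0.02  0.04 -0.01] g 0.0557
toolX [0.091 0.996 0.   ] toolY [-0.  0. -1.] toolZ [-0.996  0.091  0.   ] q6 -1.66
time: 23.7
position: [0.5661, 0.0099, 0.1858]
tool_rot: [0.523, 0.477, -0.476, -0.522]
ft_force: [-0.0, 1.0, -3.2]
grip_width: 0.0558
blue [321.6 195.4] A 53 [ 0.5618 -0.0415  0.067 ] L 0.05 0.024 ang -3.4
green [311.6 203.3] A 54 [0.5674 0.0106 0.067 ] L 0.052 0.022 ang -7.8
yellow [275.4 231.5] A 70 [0.606 0.149 0.04 ] L 0.05 0.02 ang 21.0
t 23.75 p [0.5652 0.0101 0.1847] f [ 0.1 -0.5 -1.6] m [0.02 0.03 0.  ] g 0.0558
toolX [0.091 0.996 0.   ] toolY [-0.001  0.    -1.   ] toolZ [-0.996  0.091  0.001] q6 -1.66
d tool mm [141.9  34.7 -28.6]
yaw 84.8 turn -0.457
```

View pics/q1.png

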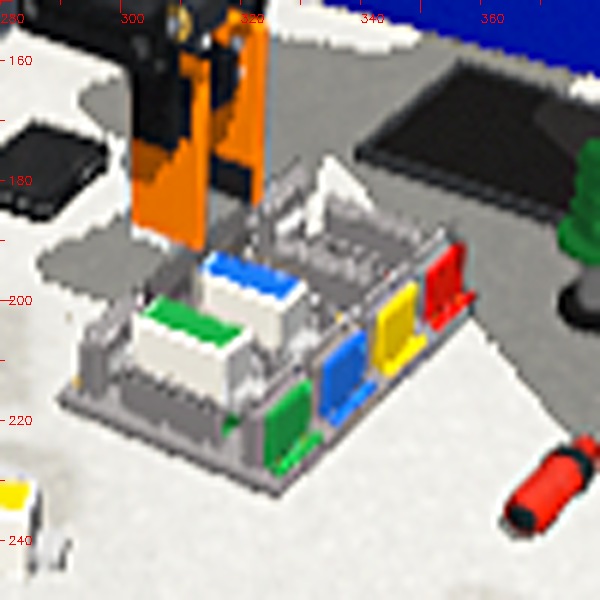

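```bash
python3 -m creep '[[[0,0,0],-0.114,0.64],[[0,0,0],-0.114,0.64],[[0,0,0],-0.114,0.64],[[0,0,0],-0.115,0.64],[[25,0,-19],0,0.64],[[35,0,-27],0,0.64],[[35,0,-27],0,0.64],[[20,10,-15],0,0.64]]'
python3 -m creep '[[[0,15,0],0,0.64],[[0,15,0],0,0.64],[[0,0,0],0,0.64],[[0,0,0],0,0.64],[[0,0,0],0,0.64]]'
python3 -c "
from h import *
to(.6063,.1488,.079,111)"
```

```text
time: 24.55
position: [0.6076, 0.1518, 0.1743]
tool_rot: [0.4, 0.583, -0.583, -0.4]
ft_force: [1.1, -0.6, -2.4]
grip_width: 0.0558
time: 25.05
position: [0.6071, 0.1486, 0.1452]
tool_rot: [0.401, 0.583, -0.583, -0.401]
ft_force: [0.8, 0.1, -1.0]
grip_width: 0.056
t 25.05 p [0.6071 0.1486 0.1452] f [ 0.8  0.1 -1. ] m [ 0.1  -0.01  0.09] g 0.056
toolX [-0.358  0.934  0.   ] toolY [ 0.  0. -1.] toolZ [-0.934 -0.358 -0.   ] q6 -1.88
d tool mm [ 0.5 66.2  0.7]
yaw 110.96 turn -0.001
```

```bash
python3 -m creep '[[[0.5,18,0.7],0,0.64],[[0,18,0],0,0.64],[[0,14,0],0,0.64],[[0,10,0],0,0.64],[[0,6,0],0,0.64],[[0,0,0],0,0.64],[[0,0,0],0,0.64],[[0,0,0],0,0.64]]'
python3 -c "
from h import *
to(.6063,.1488,.079,111)
crop('scene','pics/r1.png',230,150,330,260,6)"
```

```text
time: 25.85
position: [0.6067, 0.1491, 0.0798]
tool_rot: [0.401, 0.583, -0.582, -0.4]
ft_force: [-0.2, -0.1, -0.8]
grip_width: 0.0559
t 25.85 p [0.6067 0.1491 0.0798] f [-0.2 -0.1 -0.8] m [ 0.05 -0.02  0.01] g 0.0559
toolX [-0.358  0.934 -0.   ] toolY [ 0.002  0.    -1.   ] toolZ [-0.934 -0.358 -0.002] q6 -1.87
d tool mm [-0.2  0.8  0.5]
yaw 110.98 turn -0.0
```

View pics/r1.png

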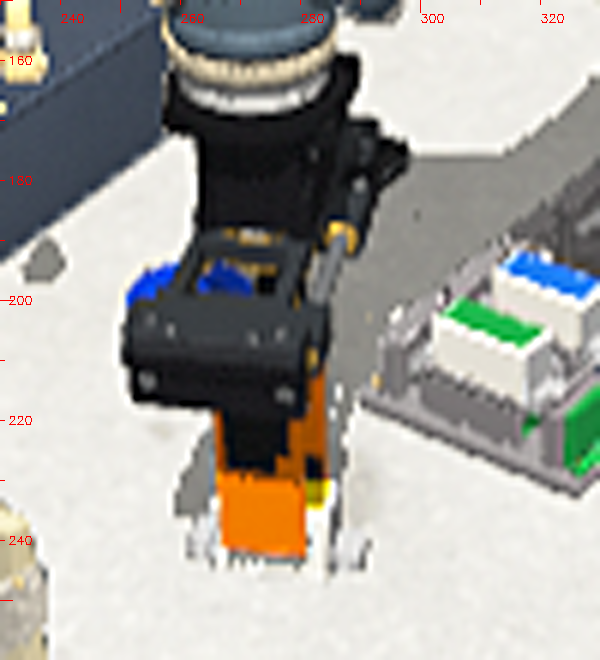

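```bash
python3 -m creep '[[[0,0.5,0],0,0.55],[[0,0,0],0,0.48],[[0,0,0],0,0.42],[[0,0,0],0,0.42],[[0,0,0],0,0.42],[[0,0,0],0,0.42]]' 40; python3 - <<'E'
from h import *
tool()
E
python3 -m creep '[[[0,-5,0],0,0.42],[[0,-15,0],0,0.42],[[0,-25,0],0.114,0.42],[[0,-25,0],0.114,0.42],[[0,-20,0],0.114,0.42],[[0,-10,0],0.115,0.42],[[0,0,0],0,0.42],[[0,0,0],0,0.42]]'
python3 - <<'E'
from h import *
to(.557,-.0936,.14,84.8)
c=crop('scene','pics/s1.png',230,130,350,240,6)
fuse(c,'blue',.067,.5614,-.0418)
fuse(c,'green',.067,.567,.01)
E
```

```text
time: 26.5
position: [0.6062, 0.149, 0.0787]
tool_rot: [0.401, 0.583, -0.583, -0.401]
ft_force: [0.2, -0.8, -0.3]
grip_width: 0.0408
t 26.5 p [0.6062 0.149  0.0787] f [ 0.2 -0.8 -0.3] m [0.   0.09 0.01] g 0.0408
toolX [-0.358  0.934 -0.   ] toolY [ 0. -0. -1.] toolZ [-0.934 -0.358 -0.   ] q6 -1.87
time: 27.3
position: [0.6059, 0.1491, 0.1791]
tool_rot: [0.522, 0.478, -0.477, -0.521]
ft_force: [-0.7, 0.4, -2.7]
grip_width: 0.0407
t 27.3 p [0.6059 0.1491 0.1791] f [-0.7  0.4 -2.7] m [ 0.02 -0.02 -0.03] g 0.0407
toolX [0.088 0.996 0.   ] toolY [ 0. -0. -1.] toolZ [-0.996  0.088 -0.   ] q6 -1.42
d tool mm [-246.1   39.    27.4]
yaw 84.94 turn 0.002
blue [321.5 195.4] A 53 [ 0.5618 -0.0414  0.067 ] L 0.051 0.024 ang -4.2
green [311.7 203.4] A 52 [0.5671 0.011  0.067 ] L 0.052 0.021 ang -6.3
```

View pics/s1.png

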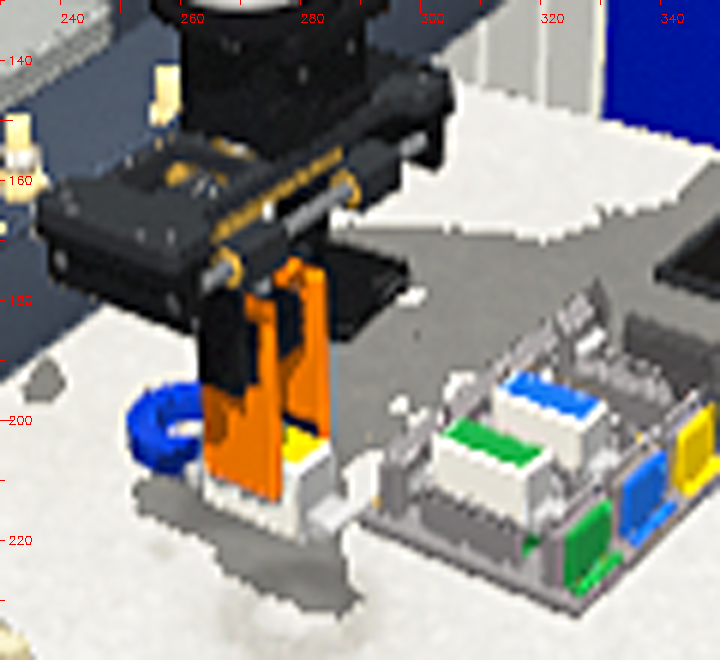

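```bash
python3 -m creep '[[[-25,0,3],0,0.42],[[-40,0,5],0,0.42],[[-45,0,5],0,0.42],[[-45,0,5],0,0.42],[[-45,0,5],0,0.42],[[-30,0,3],0,0.42],[[-16,0,1],0,0.42],[[0,10,0],0,0.42]]'
python3 -m creep '[[[0,15,0],0,0.42],[[0,15,0],0,0.42],[[0,0,0],0,0.42],[[0,0,0],0,0.42],[[0,0,0],0,0.42],[[0,0,0],0,0.42]]'
python3 -c "
from h import *
to(.5573,-.0936,.106,84.8)"
```

```text
time: 28.15
position: [0.5578, -0.0956, 0.1689]
tool_rot: [0.524, 0.477, -0.476, -0.522]
ft_force: [0.7, 1.0, -2.5]
grip_width: 0.0408
time: 28.75
position: [0.5575, -0.0931, 0.1392]
tool_rot: [0.522, 0.477, -0.477, -0.522]
ft_force: [0.3, -0.3, -2.1]
grip_width: 0.0411
t 28.75 p [ 0.5575 -0.0931  0.1392] f [ 0.3 -0.3 -2.1] m [ 0.08 -0.05  0.03] g 0.0411
toolX [ 0.09   0.996 -0.   ] toolY [ 0.001 -0.    -1.   ] toolZ [-0.996  0.09  -0.001] q6 -1.84
d tool mm [-0.5 33.2  0.3]
yaw 84.84 turn 0.001
```

```bash
python3 -m creep '[[[-0.5,8,0],0,0.42],[[0,8,0],0,0.42],[[0,6,0],0,0.42],[[0,5,0],0,0.42],[[0,3,0],0,0.42],[[0,0,0],0,0.42],[[0,0,0],0,0.42]]'
python3 -c "
from h import *
to(.5573,-.0936,.106,84.8)
crop('scene','pics/t1.png',280,130,380,240,6)"
python3 -m creep '[[[0,1.5,0],0,0.42],[[0,1.5,0],0,0.42],[[0,0,0],0,0.42],[[0,0,0],0,0.42]]'
python3 -c "
from h import *
tool()"
```

```text
time: 29.45
position: [0.5568, -0.094, 0.1084]
tool_rot: [-0.522, -0.477, 0.477, 0.522]
ft_force: [-1.0, -0.6, -2.1]
grip_width: 0.0409
t 29.45 p [ 0.5568 -0.094   0.1084] f [-1.  -0.6 -2.1] m [ 0.05 -0.04  0.02] g 0.0409
toolX [0.091 0.996 0.   ] toolY [-0.  0. -1.] toolZ [-0.996  0.091  0.   ] q6 -1.84
d tool mm [ 0.4  2.4 -0.5]
yaw 84.8 turn -0.0
time: 29.9
position: [0.5575, -0.0942, 0.1059]
tool_rot: [0.523, 0.477, -0.476, -0.522]
ft_force: [2.6, 0.7, -1.5]
grip_width: 0.041
t 29.9 p [ 0.5575 -0.0942  0.1059] f [ 2.6  0.7 -1.5] m [-0.03 -0.25 -0.05] g 0.041
toolX [ 0.091  0.996 -0.   ] toolY [ 0.002 -0.    -1.   ] toolZ [-0.996  0.091 -0.002] q6 -1.84
```

View pics/t1.png

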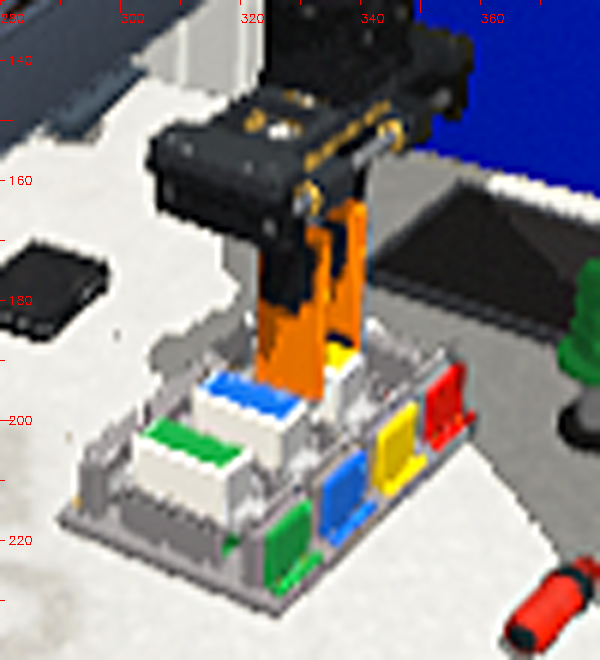

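```bash
python3 -m creep '[[[0,0.7,0],0,0.42],[[0,0,0],0,0.5],[[0,0,0],0,0.55],[[0,0,0],0,0.6],[[0,0,0],0,0.64],[[0,0,0],0,0.64],[[0,0,0],0,0.64]]' 20
python3 -c "
from h import *
tool()"
python3 -m creep '[[[0,-5,0],0,0.64],[[0,-15,0],0,0.64],[[0,-30,0],0,0.64],[[0,-30,0],0,0.64],[[0,0,0],0,0.64],[[0,0,0],0,0.64]]'
python3 -c "
from h import *
c=crop('scene','pics/u1.png',280,150,420,250,5)
fuse(c,'blue',.067,.5614,-.0418)
fuse(c,'green',.067,.567,.01)
fuse(c,'yellow',.067,.557,-.094)
to(.545,-.328,.18,95.7)"
```

```text
time: 30.6
position: [0.5567, -0.0939, 0.1047]
tool_rot: [-0.522, -0.477, 0.477, 0.522]
ft_force: [-0.6, 0.6, -1.2]
grip_width: 0.0557
t 30.6 p [ 0.5567 -0.0939  0.1047] f [-0.6  0.6 -1.2] m [-0.03 -0.01 -0.  ] g 0.0557
toolX [0.091 0.996 0.   ] toolY [-0.  0. -1.] toolZ [-0.996  0.091  0.   ] q6 -1.84
time: 31.2
position: [0.557, -0.094, 0.1856]
tool_rot: [0.523, 0.477, -0.477, -0.522]
ft_force: [-0.3, -1.1, -2.1]
grip_width: 0.0559
blue [321.3 195.5] A 50 [ 0.5625 -0.0409  0.067 ] L 0.051 0.024 ang -5.7
green [311.7 203.4] A 52 [0.5671 0.011  0.067 ] L 0.052 0.021 ang -6.3
yellow [330.6 187.9] A 52 [ 0.5575 -0.0939  0.067 ] L 0.055 0.025 ang -5.7
t 31.25 p [ 0.5562 -0.0937  0.1845] f [-1.3  0.6 -1.3] m [-0.03  0.07  0.01] g 0.0554
toolX [0.091 0.996 0.   ] toolY [-0.001  0.    -1.   ] toolZ [-0.996  0.091  0.001] q6 -1.84
d tool mm [-234.3    4.4  -10.1]
yaw 84.79 turn -0.19
```

View pics/u1.png

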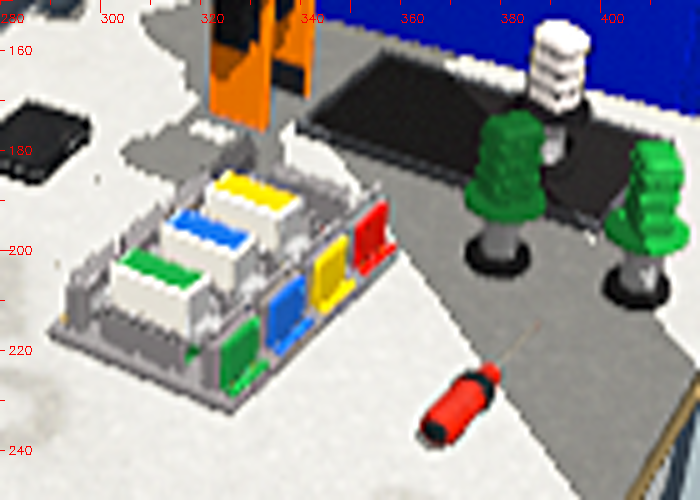

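```bash
python3 -m creep '[[[0,0,0],-0.095,0.64],[[-25,0,4],-0.095,0.64],[[-42,0,6],0,0.64],[[-45,0,7],0,0.64],[[-45,0,7],0,0.64],[[-40,0,6],0,0.64],[[-25,15,4],0,0.64],[[-8,25,0],0,0.64]]'
python3 -m creep '[[[0,25,0],0,0.64],[[0,15,0],0,0.64],[[0,0,0],0,0.64],[[0,0,0],0,0.64],[[0,0,0],0,0.64],[[0,0,0],0,0.64]]'
python3 -c "
from h import *
to(.545,-.328,.06,95.7)
crop('scene','pics/v1.png',330,110,430,200,6)"
```

```text
time: 32.05
position: [0.5434, -0.3301, 0.1442]
tool_rot: [-0.477, -0.523, 0.524, 0.474]
ft_force: [0.5, -0.8, -1.1]
grip_width: 0.0559
time: 32.65
position: [0.5443, -0.3262, 0.1063]
tool_rot: [0.475, 0.524, -0.524, -0.473]
ft_force: [-0.7, 0.1, -1.2]
grip_width: 0.0558
t 32.65 p [ 0.5443 -0.3262  0.1063] f [-0.7  0.1 -1.2] m [0.04 0.   0.04] g 0.0558
toolX [-0.1    0.995 -0.002] toolY [ 0.002 -0.002 -1.   ] toolZ [-0.995 -0.1   -0.002] q6 -2.39
d tool mm [-1.7 46.3 -0.4]
yaw 95.72 turn 0.0
```

View pics/v1.png

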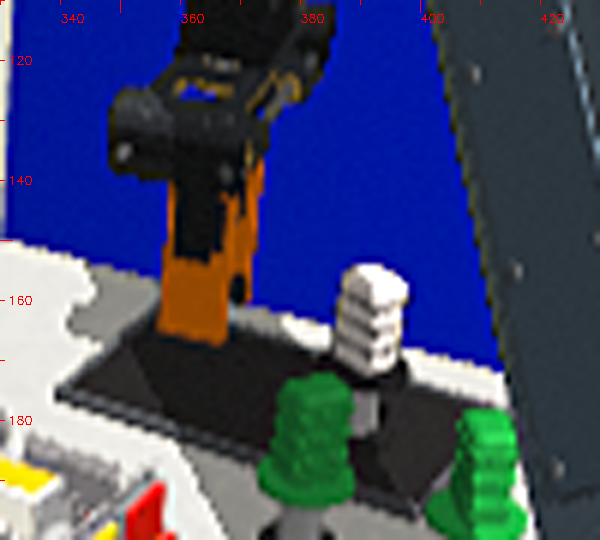

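```bash
python3 -m creep '[[[-1.5,10,0],0,0.64],[[0,12,0],0,0.64],[[0,10,0],0,0.64],[[0,8,0],0,0.64],[[0,4,0],0,0.64],[[0,0,0],0,0.64],[[0,0,0],0,0.64],[[0,0,0],0,0.64]]'
python3 -c "
from h import *
to(.545,-.328,.06,95.7)"
```

```text
time: 33.5
position: [0.5438, -0.3276, 0.0609]
tool_rot: [-0.475, -0.524, 0.524, 0.474]
ft_force: [-0.3, 0.3, -1.1]
grip_width: 0.0555
t 33.5 p [ 0.5438 -0.3276  0.0609] f [-0.3  0.3 -1.1] m [0.04 0.04 0.04] g 0.0555
toolX [-0.099  0.995 -0.   ] toolY [ 0. -0. -1.] toolZ [-0.995 -0.099 -0.   ] q6 -2.39
d tool mm [-0.5  0.9 -1.2]
yaw 95.69 turn -0.0
```

```bash
python3 -m creep '[[[0,0.5,0],0,0.64],[[0,0.5,0],0,0.64],[[0,0,0],0,0.64],[[0,0,0],0,0.64]]'
python3 -c "
from h import *
tool()"
```

```text
time: 33.9
position: [0.5436, -0.3274, 0.0599]
tool_rot: [0.475, 0.524, -0.524, -0.475]
ft_force: [0.5, -1.6, -2.7]
grip_width: 0.0557
t 33.9 p [ 0.5436 -0.3274  0.0599] f [ 0.5 -1.6 -2.7] m [ 0.05 -0.02  0.01] g 0.0557
toolX [-0.099  0.995 -0.   ] toolY [ 0. -0. -1.] toolZ [-0.995 -0.099 -0.   ] q6 -2.39
```

```bash
python3 -m creep '[[[0,0.5,0],0,0.64],[[0,0.5,0],0,0.64],[[0,0,0],0,0.64],[[0,0,0],0,0.64]]'
python3 -c "
from h import *
tool()"
```

```text
time: 34.3
position: [0.5437, -0.3275, 0.0595]
tool_rot: [0.475, 0.524, -0.524, -0.474]
ft_force: [-0.9, 0.5, 3.8]
grip_width: 0.0558
t 34.3 p [ 0.5437 -0.3275  0.0595] f [-0.9  0.5  3.8] m [0.28 0.28 0.06] g 0.0558
toolX [-0.099  0.995 -0.   ] toolY [ 0. -0. -1.] toolZ [-0.995 -0.099 -0.   ] q6 -2.39
```

Contact. I'll open fully and rise.

```bash
python3 -m creep '[[[0,0,0],0,0.66],[[0,0,0],0,0.69],[[0,0,0],0,0.75],[[0,0,0],0,0.85],[[0,0,0],0,1],[[0,0,0],0,1],[[0,-10,0],0,1],[[0,-20,0],0,1]]'
python3 -m creep '[[[0,-30,0],0,1],[[0,-30,0],0,1],[[0,-20,0],0,1],[[0,0,0],0,1],[[0,0,0],0,1]]'
python3 -c "
from h import *
to(.439,-.3125,.18,72)
crop('scene','pics/w1.png',330,110,430,200,6)"
```

```text
time: 35.1
position: [0.5425, -0.3264, 0.0879]
tool_rot: [0.473, 0.524, -0.524, -0.476]
ft_force: [0.4, -0.9, 0.7]
grip_width: 0.0862
time: 35.6
position: [0.5435, -0.3273, 0.1693]
tool_rot: [0.475, 0.524, -0.524, -0.474]
ft_force: [-1.1, 0.3, 0.4]
grip_width: 0.0873
t 35.6 p [ 0.5435 -0.3273  0.1693] f [-1.1  0.3  0.4] m [0.   0.06 0.05] g 0.0873
toolX [-0.099  0.995 -0.   ] toolY [ 0.001 -0.    -1.   ] toolZ [-0.995 -0.099 -0.001] q6 -2.39
d tool mm [ 25.1 -10.8 102.6]
yaw 95.69 turn 0.413
```

View pics/w1.png

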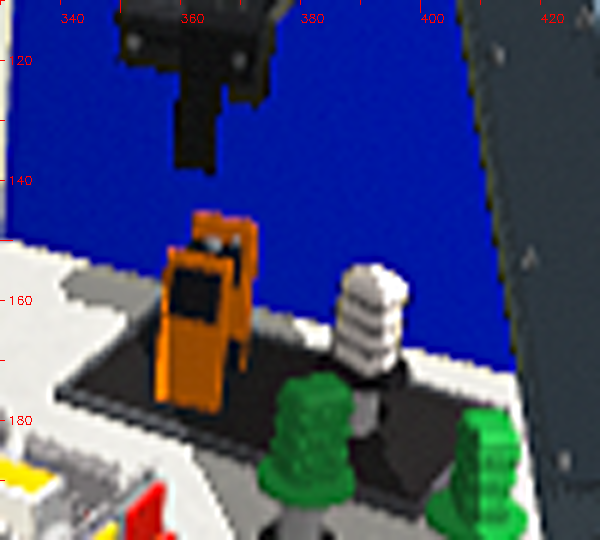

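```bash
python3 - <<'E'
from h import *
c=dict(robot.camera("top")); c["pixels"]=cv2.imread("pics/top0.png")[:,:,::-1]
x0,y0,s=430,220,12
ims=[]
for yaw in(-15,-22,-29):
    im=cv2.resize(c["pixels"][220:255,430:463,::-1],None,fx=s,fy=s,interpolation=cv2.INTER_CUBIC)
    wire(im,c,x0,y0,s,boxpts(.441,-.3135,np.radians(yaw),(-.017,-.013,.058),(.017,.013,.114)))
    ims.append(im)
cv2.imwrite("pics/x1.png",cv2.resize(np.hstack(ims),None,fx=.66,fy=.66))
E
```

```text
(no output)
```

View pics/x1.png

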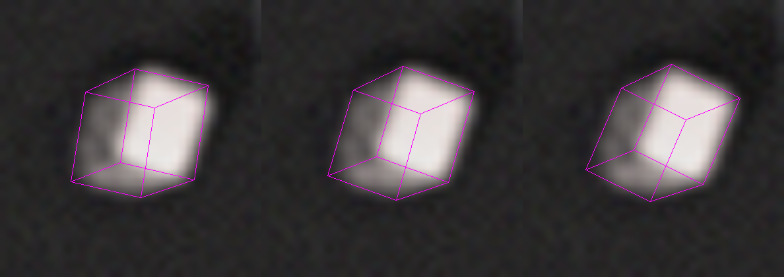

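```bash
python3 -m creep '[[[0,0,0],0.121,1],[[0,0,0],0.121,1],[[0,0,0],0.121,1],[[0,0,0],0.121,1],[[-6,0,25],0,1],[[-9,0,35],0,1],[[-7,0,27],0,1],[[-3,0,13],0,1]]'
python3 -m creep '[[[0,15,0],0,1],[[0,15,0],0,1],[[0,0,0],0,1],[[0,0,0],0,1],[[0,0,0],0,1]]'
python3 -c "
from h import *
to(.441,-.3135,.069,68)
crop('scene','pics/y1.png',340,100,440,200,6)"
```

```text
time: 36.5
position: [0.4385, -0.3113, 0.1673]
tool_rot: [-0.585, -0.395, 0.395, 0.589]
ft_force: [0.1, 0.5, -0.1]
grip_width: 0.0871
time: 37.0
position: [0.4421, -0.3135, 0.1392]
tool_rot: [0.587, 0.395, -0.395, -0.586]
ft_force: [-0.2, 0.5, -0.6]
grip_width: 0.0875
t 37.0 p [ 0.4421 -0.3135  0.1392] f [-0.2  0.5 -0.6] m [-0.01 -0.04  0.06] g 0.0875
toolX [ 0.375  0.927 -0.   ] toolY [ 0.001 -0.001 -1.   ] toolZ [-0.927  0.375 -0.001] q6 -2.01
d tool mm [-0.4 70.2  1.1]
yaw 67.97 turn -0.001
```

View pics/y1.png

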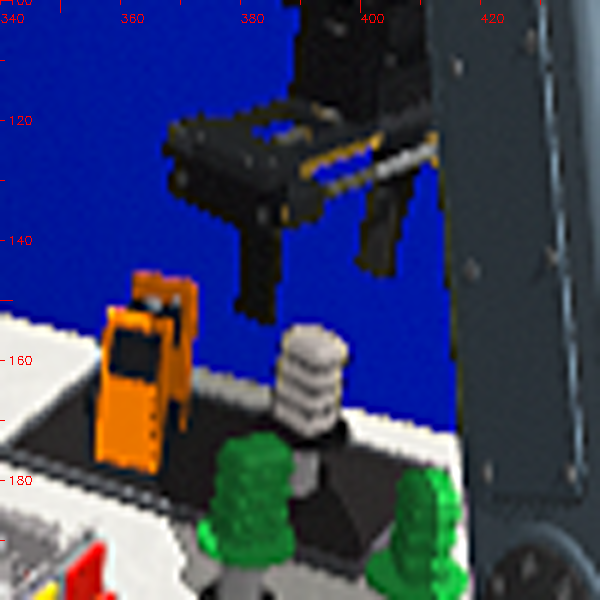

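```bash
python3 -m creep '[[[-0.5,15,1],0,1],[[0,18,0],0,1],[[0,17,0],0,1],[[0,12,0],0,1],[[0,8,0],0,1],[[0,0,0],0,1],[[0,0,0],0,1],[[0,0,0],0,1]]'
python3 -c "
from h import *
to(.441,-.3135,.069,68)"
python3 -m creep '[[[0,0,0],0,0.7],[[0,0,0],0,0.5],[[0,0,0],0,0.35],[[0,0,0],0,0.2],[[0,0,0],0,0.2],[[0,0,0],0,0.2],[[0,0,0],0,0.2],[[0,0,0],0,0.2]]' 40
python3 -c "
from h import *
tool();crop('scene','pics/y2.png',340,100,440,200,6)"
```

```text
time: 37.85
position: [0.4408, -0.3136, 0.0695]
tool_rot: [0.587, 0.395, -0.395, -0.586]
ft_force: [-0.9, -0.0, -0.1]
grip_width: 0.0865
t 37.85 p [ 0.4408 -0.3136  0.0695] f [-0.9 -0.  -0.1] m [-0.06 -0.02  0.01] g 0.0865
toolX [ 0.375  0.927 -0.001] toolY [ 0.001 -0.001 -1.   ] toolZ [-0.927  0.375 -0.001] q6 -2.01
d tool mm [ 0.1  0.5 -0.1]
yaw 67.96 turn -0.001
time: 38.65
position: [0.4404, -0.3132, 0.0688]
tool_rot: [-0.586, -0.395, 0.395, 0.586]
ft_force: [-1.2, -0.1, 1.5]
grip_width: 0.0311
t 38.65 p [ 0.4404 -0.3132  0.0688] f [-1.2 -0.1  1.5] m [-0.14  0.04 -0.02] g 0.0311
toolX [ 0.375  0.927 -0.   ] toolY [-0. -0. -1.] toolZ [-0.927  0.375  0.   ] q6 -2.01
```

View pics/y2.png

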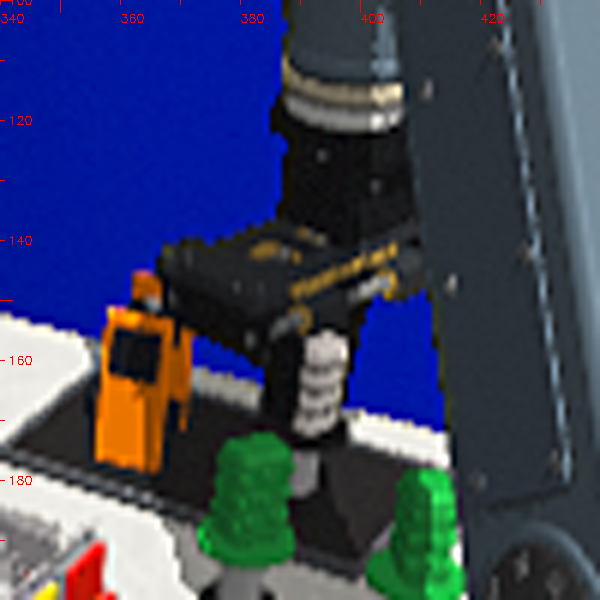

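```bash
python3 -m creep '[[[0,0,0],0,0.2],[[0,0,0],0,0.2],[[0,0,0],0,0.2],[[0,0,0],0,0.2]]' 50
python3 -c "
from h import *
tool()"
```

```text
time: 39.1
position: [0.4405, -0.3133, 0.0689]
tool_rot: [0.587, 0.395, -0.395, -0.586]
ft_force: [0.1, -0.8, -0.4]
grip_width: 0.0259
t 39.1 p [ 0.4405 -0.3133  0.0689] f [ 0.1 -0.8 -0.4] m [-0.12 -0.01  0.01] g 0.0259
toolX [ 0.375  0.927 -0.   ] toolY [ 0. -0. -1.] toolZ [-0.927  0.375 -0.   ] q6 -2.01
```

```bash
python3 -m creep '[[[0,-10,0],0,0.2],[[0,-25,0],0,0.2],[[0,-35,0],0,0.2],[[0,-35,0],0,0.2],[[0,-20,0],0,0.2],[[0,-5,0],0,0.2],[[25,0,-3],0,0.2],[[40,0,-4],0,0.2]]'
python3 -m creep '[[[45,0,-5],0,0.2],[[45,0,-5],0,0.2],[[45,0,-5],0,0.2],[[30,0,-3],0,0.2],[[16,10,-1],0,0.2],[[0,20,0],0,0.2],[[0,10,0],0,0.2],[[0,0,0],0,0.2]]'
python3 -m creep '[[[0,0,0],0,0.2],[[0,0,0],0,0.2],[[0,0,0],0,0.2]]'
python3 -c "
from h import *
to(.5573,-.0938,.130,68)
crop('scene','pics/z1.png',280,110,420,230,5)"
```

```text
time: 39.9
position: [0.4707, -0.2564, 0.1985]
tool_rot: [-0.587, -0.394, 0.394, 0.587]
ft_force: [0.4, 0.6, -2.1]
grip_width: 0.0259
time: 40.7
position: [0.5545, -0.0949, 0.1562]
tool_rot: [-0.585, -0.394, 0.396, 0.588]
ft_force: [0.0, -0.9, -1.1]
grip_width: 0.0261
time: 41.0
position: [0.5572, -0.0956, 0.1596]
tool_rot: [0.587, 0.395, -0.395, -0.586]
ft_force: [-0.3, -0.1, -1.5]
grip_width: 0.0259
t 41.0 p [ 0.5572 -0.0956  0.1596] f [-0.3 -0.1 -1.5] m [-0.03 -0.01  0.02] g 0.0259
toolX [ 0.376  0.927 -0.   ] toolY [ 0.001 -0.001 -1.   ] toolZ [-0.927  0.376 -0.002] q6 -1.55
d tool mm [ 1.7 29.6  0.6]
yaw 67.9 turn -0.002
```

View pics/z1.png

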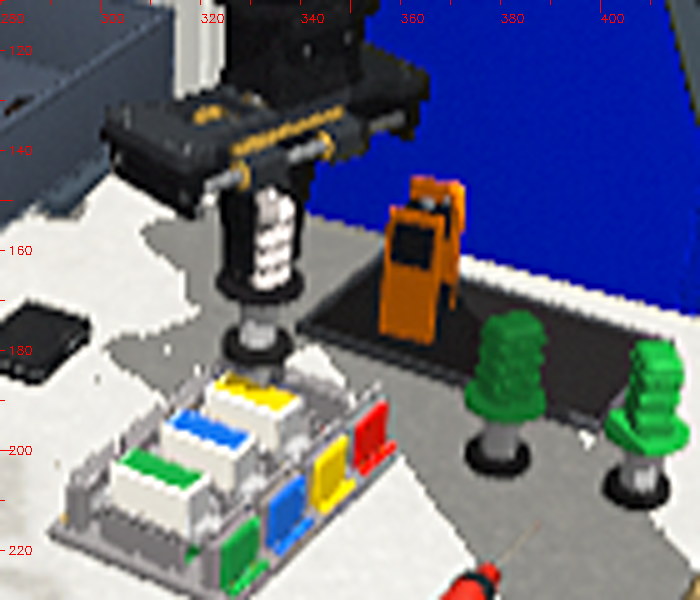

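```bash
python3 -m creep '[[[1.7,8,0.6],0,0.2],[[0,8,0],0,0.2],[[0,5,0],0,0.2],[[0,4,0],0,0.2],[[0,0,0],0,0.2],[[0,0,0],0,0.2]]'
python3 -m creep '[[[0,2,0],0,0.2],[[0,2,0],0,0.2],[[0,2,0],0,0.2],[[0,2,0],0,0.2],[[0,0,0],0,0.2],[[0,0,0],0,0.2]]'
python3 -c "
from h import *
to(.5573,-.0938,.115,68)"
```

```text
time: 41.65
position: [0.5569, -0.0931, 0.1337]
tool_rot: [-0.586, -0.395, 0.395, 0.586]
ft_force: [0.3, -0.3, -2.2]
grip_width: 0.0258
time: 42.25
position: [0.558, -0.0935, 0.1276]
tool_rot: [0.587, 0.396, -0.395, -0.585]
ft_force: [-0.8, 1.2, 7.4]
grip_width: 0.026
t 42.25 p [ 0.558  -0.0935  0.1276] f [-0.8  1.2  7.4] m [0.02 0.26 0.04] g 0.026
toolX [0.375 0.927 0.   ] toolY [ 0.003 -0.001 -1.   ] toolZ [-0.927  0.375 -0.003] q6 -1.55
d tool mm [-0.5 12.6  0.5]
yaw 67.96 turn -0.001
```

```bash
python3 -m creep '[[[0,2,0],0,0.2],[[0,2,0],0,0.2],[[0,2,0],0,0.2],[[0,2,0],0,0.2],[[0,0,0],0,0.2]]'
python3 -m creep '[[[0,2,0],0,0.2],[[0,2,0],0,0.2],[[0,1,0],0,0.2],[[0,0,0],0,0.2]]'
python3 -c "
from h import *
to(.5573,-.0938,.115,68)"
```

```text
time: 42.75
position: [0.5564, -0.0929, 0.1171]
tool_rot: [-0.586, -0.395, 0.395, 0.587]
ft_force: [-0.3, -0.2, -1.7]
grip_width: 0.0257
time: 43.15
position: [0.5556, -0.0929, 0.1149]
tool_rot: [-0.586, -0.395, 0.396, 0.587]
ft_force: [-5.9, 1.0, 17.0]
grip_width: 0.026
t 43.15 p [ 0.5556 -0.0929  0.1149] f [-5.9  1.  17. ] m [0.14 1.26 0.  ] g 0.026
toolX [ 0.375  0.927 -0.001] toolY [-0.002  0.    -1.   ] toolZ [-0.927  0.375  0.002] q6 -1.55
d tool mm [-0.2 -0.1 -1.9]
yaw 67.99 turn -0.0
```

```bash
python3 -m creep '[[[0,1,0],0,0.2],[[0,0,0],0,0.2]]'
python3 -c "
from h import *
tool()"
python3 -m creep '[[[0,-8,0],0,0.2],[[0,-15,0],0,0.2],[[0,-20,0],0,0.2],[[0,-10,0],0,0.2],[[0,0,0],0,0.2],[[0,0,0],0,0.2]]'
python3 -c "
from h import *
c=crop('scene','pics/aa1.png',280,140,380,240,7)
fuse(c,'yellow',.052,.5573,-.0938)
fuse(c,'blue',.067,.5614,-.0418)
to(.562,-.0418,.134,68)
"
```

```text
time: 43.35
position: [0.5556, -0.0929, 0.1148]
tool_rot: [-0.586, -0.395, 0.396, 0.587]
ft_force: [-8.0, 2.2, 22.4]
grip_width: 0.0256
t 43.35 p [ 0.5556 -0.0929  0.1148] f [-8.   2.2 22.4] m [ 0.22  1.58 -0.07] g 0.0256
toolX [ 0.375  0.927 -0.001] toolY [-0.002 -0.    -1.   ] toolZ [-0.927  0.375  0.002] q6 -1.55
time: 43.95
position: [0.5567, -0.093, 0.1644]
tool_rot: [-0.586, -0.395, 0.395, 0.587]
ft_force: [0.3, 0.4, -1.6]
grip_width: 0.0257
yellow [330.2 191.7] A 54 [ 0.5585 -0.0946  0.052 ] L 0.052 0.025 ang -2.0
blue [321.3 195.5] A 50 [ 0.5625 -0.0409  0.067 ] L 0.051 0.024 ang -5.7
t 44.0 p [ 0.5563 -0.0929  0.164 ] f [ 0.1  0.2 -2.3] m [ 0.01  0.   -0.03] g 0.0254
toolX [ 0.375  0.927 -0.   ] toolY [-0.002  0.001 -1.   ] toolZ [-0.927  0.375  0.002] q6 -1.55
d tool mm [49.5 30.  13.9]
yaw 67.95 turn -0.001
```

View pics/aa1.png

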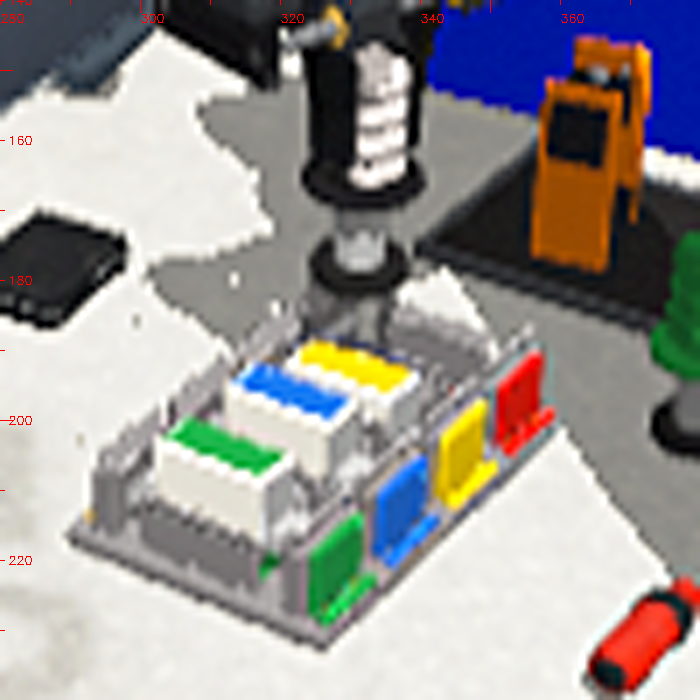

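```bash
python3 -m creep '[[[15,0,4],0,0.2],[[25,0,7],0,0.2],[[9.5,0,3],0,0.2],[[0,0,0],0,0.2],[[0,8,0],0,0.2],[[0,8,0],0,0.2],[[0,6,0],0,0.2],[[0,0,0],0,0.2]]'
python3 -m creep '[[[0,0,0],0,0.2],[[0,0,0],0,0.2]]'
python3 -c "
from h import *
to(.5618,-.0418,.130,68)"
```

```text
time: 44.8
position: [0.5615, -0.0424, 0.1414]
tool_rot: [-0.586, -0.394, 0.396, 0.587]
ft_force: [-0.3, -0.0, -2.0]
grip_width: 0.0262
time: 45.0
position: [0.5627, -0.0423, 0.143]
tool_rot: [0.587, 0.395, -0.395, -0.586]
ft_force: [0.8, 0.0, -1.1]
grip_width: 0.0258
t 45.0 p [ 0.5627 -0.0423  0.143 ] f [ 0.8  0.  -1.1] m [ 0.01 -0.04  0.02] g 0.0258
toolX [0.376 0.927 0.   ] toolY [ 0. -0. -1.] toolZ [-0.927  0.376 -0.   ] q6 -1.46
d tool mm [ 0.1 13.   1. ]
yaw 67.93 turn -0.001
```

```bash
python3 -m creep '[[[0,5,1],0,0.2],[[0,4,0],0,0.2],[[0,2,0],0,0.2],[[0,2,0],0,0.2],[[0,2,0],0,0.2],[[0,2,0],0,0.2],[[0,2,0],0,0.2],[[0,0,0],0,0.2]]'
python3 -m creep '[[[0,2,0],0,0.2],[[0,2,0],0,0.2],[[0,2,0],0,0.2],[[0,2,0],0,0.2],[[0,1,0],0,0.2],[[0,0,0],0,0.2],[[0,0,0],0,0.2]]'
python3 -c "
from h import *
to(.5618,-.0418,.115,68)"
```

```text
time: 45.8
position: [0.5623, -0.0418, 0.1251]
tool_rot: [0.587, 0.396, -0.395, -0.586]
ft_force: [-1.0, 0.4, 5.5]
grip_width: 0.0259
time: 46.5
position: [0.5603, -0.0414, 0.115]
tool_rot: [-0.586, -0.395, 0.396, 0.587]
ft_force: [-3.2, 0.0, 4.7]
grip_width: 0.0256
t 46.5 p [ 0.5603 -0.0414  0.115 ] f [-3.2  0.   4.7] m [-0.04  0.69  0.02] g 0.0256
toolX [ 0.375  0.927 -0.001] toolY [-0.003  0.    -1.   ] toolZ [-0.927  0.375  0.003] q6 -1.46
d tool mm [ 0.2  0.  -1.5]
yaw 67.97 turn -0.0
```

```bash
python3 -m creep '[[[0,1,0],0,0.2],[[0,1,0],0,0.2],[[0,0,0],0,0.2]]'
python3 -c "
from h import *
tool()"
python3 -m creep '[[[0,-8,0],0,0.2],[[0,-15,0],0,0.2],[[0,-20,0],0,0.2],[[0,-10,0],0,0.2],[[15,0,4],0,0.2],[[25,0,7],0,0.2],[[9.5,0,3],0,0.2],[[0,0,0],0,0.2]]'
python3 -m creep '[[[0,10,0],0,0.2],[[0,10,0],0,0.2],[[0,5,0],0,0.2],[[0,0,0],0,0.2],[[0,0,0],0,0.2],[[0,0,0],0,0.2]]'
python3 -c "
from h import *
to(.5668,.0103,.130,68)"
```

```text
time: 46.8
position: [0.5603, -0.0414, 0.1149]
tool_rot: [-0.586, -0.395, 0.396, 0.587]
ft_force: [-6.5, 1.1, 16.4]
grip_width: 0.0258
t 46.8 p [ 0.5603 -0.0414  0.1149] f [-6.5  1.1 16.4] m [ 0.04  1.34 -0.06] g 0.0258
toolX [ 0.375  0.927 -0.001] toolY [-0.002  0.    -1.   ] toolZ [-0.927  0.375  0.002] q6 -1.46
time: 47.6
position: [0.5665, 0.0115, 0.1649]
tool_rot: [-0.585, -0.396, 0.397, 0.586]
ft_force: [-0.2, -0.0, -1.0]
grip_width: 0.0257
time: 48.2
position: [0.5675, 0.0092, 0.141]
tool_rot: [0.587, 0.395, -0.395, -0.586]
ft_force: [-0.1, -0.4, -1.1]
grip_width: 0.026
t 48.2 p [0.5675 0.0092 0.141 ] f [-0.1 -0.4 -1.1] m [ 0.01  0.   -0.01] g 0.026
toolX [0.376 0.927 0.   ] toolY [ 0.001 -0.    -1.   ] toolZ [-0.927  0.376 -0.001] q6 -1.37
d tool mm [ 0.8 11.   1.1]
yaw 67.93 turn -0.001
```

```bash
python3 -m creep '[[[0.8,5,1],0,0.2],[[0,3,0],0,0.2],[[0,2,0],0,0.2],[[0,2,0],0,0.2],[[0,2,0],0,0.2],[[0,2,0],0,0.2],[[0,2,0],0,0.2],[[0,0,0],0,0.2]]'
python3 -m creep '[[[0,2,0],0,0.2],[[0,2,0],0,0.2],[[0,2,0],0,0.2],[[0,2,0],0,0.2],[[0,2,0],0,0.2],[[0,1,0],0,0.2],[[0,0,0],0,0.2]]'
python3 -c "
from h import *
to(.5668,.0103,.115,68)"
```

```text
time: 49.0
position: [0.567, 0.0106, 0.1238]
tool_rot: [0.587, 0.396, -0.395, -0.586]
ft_force: [-0.7, 0.3, 2.3]
grip_width: 0.0262
time: 49.7
position: [0.5651, 0.0108, 0.1148]
tool_rot: [-0.586, -0.395, 0.396, 0.587]
ft_force: [-8.0, 0.4, 23.3]
grip_width: 0.0258
t 49.7 p [0.5651 0.0108 0.1148] f [-8.   0.4 23.3] m [ 0.07  1.61 -0.05] g 0.0258
toolX [ 0.375  0.927 -0.001] toolY [-0.002 -0.    -1.   ] toolZ [-0.927  0.375  0.002] q6 -1.36
d tool mm [ 0.1 -0.2 -1.7]
yaw 67.98 turn -0.0
```

All three stop firmly at the same height (0.1148–0.1149). I'll lift clear and look from both cameras.

```bash
python3 -m creep '[[[0,-8,0],0,0.2],[[0,-15,0],0,0.2],[[0,-25,0],0,0.2],[[0,-25,0],0,0.2],[[0,-10,0],0,0.2],[[-20,0,10],0,0.2],[[-40,0,10],0,0.2],[[-45,0,10],0,0.2]]'
python3 -m creep '[[[-45,0,10],0,0.2],[[-45,0,10],0,0.2],[[-45,0,10],0,0.2],[[-45,0,10],0,0.2],[[-40,0,5],0,0.2],[[-20,0,0],0,0.2],[[0,0,0],0,0.2],[[0,0,0],0,0.2]]'
python3 -c "
from h import *
to(.4405,-.3133,.0689,68)
c=crop('scene','pics/bb1.png',280,170,370,240,8)
fuse(c,'yellow',.052,.5573,-.0938)
fuse(c,'blue',.052,.5614,-.0418)
fuse(c,'green',.052,.567,.01)
c=crop('top','pics/bb2.png',310,160,470,260,5)
"
```

```text
time: 50.5
position: [0.4987, -0.0754, 0.1941]
tool_rot: [-0.586, -0.396, 0.396, 0.586]
ft_force: [0.2, -0.5, -1.3]
grip_width: 0.0259
time: 51.3
position: [0.3671, -0.2807, 0.1941]
tool_rot: [-0.586, -0.395, 0.395, 0.587]
ft_force: [-0.0, 1.1, -1.2]
grip_width: 0.0263
t 51.3 p [ 0.3671 -0.2807  0.1941] f [-0.   1.1 -1.2] m [ 0.   -0.02 -0.04] g 0.0263
toolX [0.377 0.926 0.001] toolY [-0.001  0.002 -1.   ] toolZ [-0.926  0.377  0.001] q6 -2.08
d tool mm [ -2.8 125.1 -80.4]
yaw 67.87 turn -0.002
yellow [330.3 191.7] A 54 [ 0.5584 -0.0946  0.052 ] L 0.053 0.026 ang -4.4
blue [320.9 199.1] A 55 [ 0.5641 -0.0425  0.052 ] L 0.052 0.025 ang -3.5
green [311.3 207.2] A 56 [0.5685 0.01   0.052 ] L 0.054 0.022 ang -4.4
```

View pics/bb1.png

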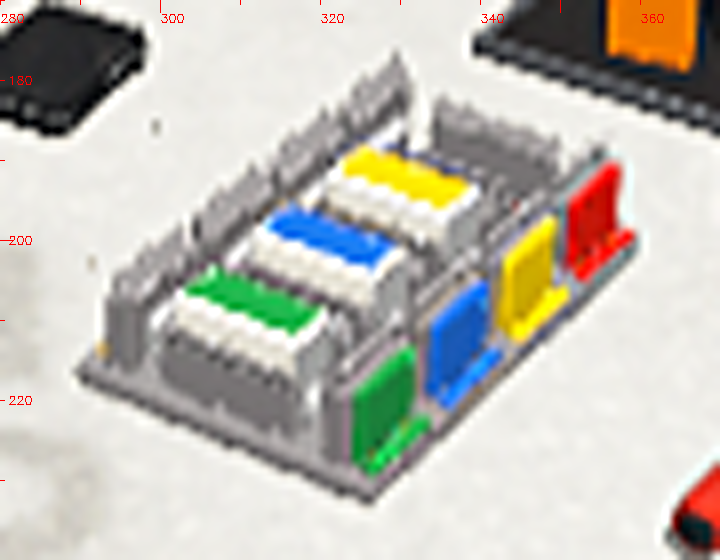

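View pics/bb2.png

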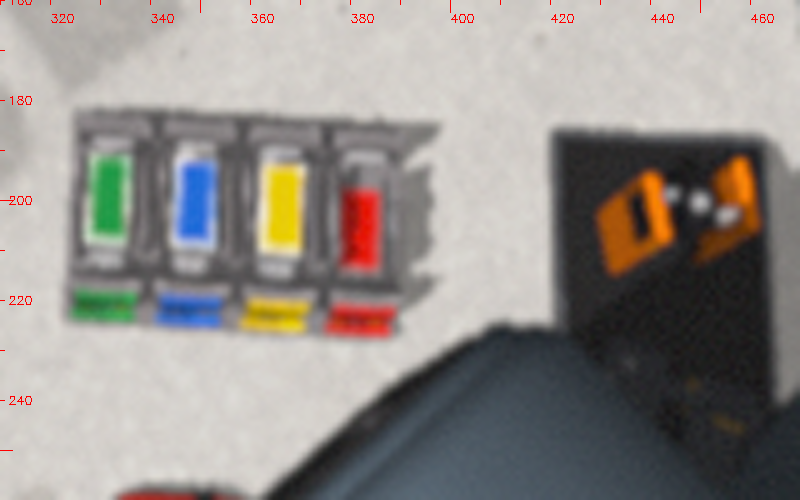

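```bash
python3 -c "
from h import *
a=robot.camera('top');b=robot.camera('scene')
for k,(x,y) in dict(yellow=(.557,-.094),blue=(.562,-.042),green=(.567,.01)).items():
  r=[]
  for c in(a,b):
    for ct,A,_ in blobs(c,k):
      w=px2w(c,*ct,.052)
      if np.hypot(w[0]-x,w[1]-y)<.03: r.append((np.array(c['position']),ray(c,*ct)/np.linalg.norm(ray(c,*ct))))
  (p,d),(q,e)=r[:2]
  s=np.linalg.lstsq(np.stack([d,-e],1),q-p,rcond=None)[0]
  print(k,len(r),((p+s[0]*d+q+s[1]*e)/2).round(4),np.linalg.norm(p+s[0]*d-q-s[1]*e).round(4))
"
```

```text
yellow 2 [ 0.5593 -0.0948  0.0518] 0.0014
blue 2 [ 0.565  -0.0423  0.0521] 0.002
green 2 [0.5692 0.0105 0.0523] 0.0015
```

Triangulated tops are at 0.0518–0.0523 m, and a fuse fully home should give 0.052. Now I'll return the pusher.

```bash
python3 -m creep '[[[-1,0,-20],0,0.2],[[-1,0,-35],0,0.2],[[-1,0,-25],0,0.2],[[0,15,0],0,0.2],[[0,25,0],0,0.2],[[0,25,0],0,0.2],[[0,15,0],0,0.2],[[0,5,0],0,0.2]]'
python3 -m creep '[[[0,0,0],0,0.2],[[0,0,0],0,0.2],[[0,0,0],0,0.2]]'
python3 -c "
from h import *
to(.4405,-.3133,.0689,68)
crop('scene','pics/cc1.png',330,110,430,210,6)"
```

```text
time: 52.3
position: [0.4402, -0.3118, 0.1081]
tool_rot: [-0.585, -0.395, 0.396, 0.587]
ft_force: [0.3, -0.0, -0.8]
grip_width: 0.0256
time: 52.6
position: [0.4412, -0.3142, 0.1109]
tool_rot: [0.587, 0.395, -0.395, -0.586]
ft_force: [-1.0, -0.2, -1.6]
grip_width: 0.0255
t 52.6 p [ 0.4412 -0.3142  0.1109] f [-1.  -0.2 -1.6] m [-0.03  0.   -0.02] g 0.0255
toolX [ 0.375  0.927 -0.001] toolY [ 0.002 -0.002 -1.   ] toolZ [-0.927  0.375 -0.002] q6 -2.01
d tool mm [ 0.6 42.   1.1]
yaw 67.97 turn -0.0
```

View pics/cc1.png

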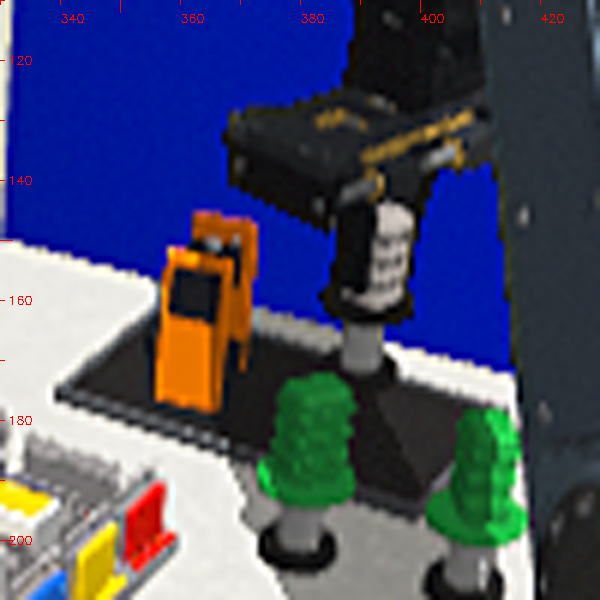

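```bash
python3 -m creep '[[[0,12,1],0,0.2],[[0,12,0],0,0.2],[[0,8,0],0,0.2],[[0,5,0],0,0.2],[[0,3,0],0,0.2],[[0,0,0],0,0.2],[[0,0,0],0,0.2],[[0,0,0],0,0.2]]'
python3 -m creep '[[[0,1,0],0,0.2],[[0,0.7,0],0,0.2],[[0,0,0],0,0.2],[[0,0,0],0,0.2]]'
python3 -c "
from h import *
to(.4405,-.3133,.0689,68)"
```

```text
time: 53.45
position: [0.4398, -0.3136, 0.0701]
tool_rot: [0.587, 0.395, -0.395, -0.586]
ft_force: [0.8, -1.0, -1.7]
grip_width: 0.0256
time: 53.85
position: [0.4398, -0.3136, 0.0688]
tool_rot: [0.587, 0.395, -0.395, -0.586]
ft_force: [-0.6, 0.4, 6.0]
grip_width: 0.0255
t 53.85 p [ 0.4398 -0.3136  0.0688] f [-0.6  0.4  6. ] m [0.06 0.14 0.02] g 0.0255
toolX [ 0.375  0.927 -0.   ] toolY [ 0.001 -0.001 -1.   ] toolZ [-0.927  0.375 -0.001] q6 -2.01
d tool mm [ 0.5 -0.1 -0.5]
yaw 67.95 turn -0.001
```

Standing with 6 N contact. I'll release, rise, and swing clear to check everything.

```bash
python3 -m creep '[[[0,0,0],0,0.33],[[0,0,0],0,0.4],[[0,0,0],0,0.55],[[0,0,0],0,0.75],[[0,0,0],0,1],[[0,0,0],0,1],[[0,0,0],0,1],[[0,0,0],0,1]]'
python3 -m creep '[[[0,-10,0],0,1],[[0,-20,0],0,1],[[0,-35,0],0,1],[[0,-40,0],0,1],[[0,-35,0],0,1],[[0,-10,0],0,1],[[40,0,0],0,1],[[48,0,0],0,1]]'
python3 -m creep '[[[48,0,-5],0,1],[[48,0,-5],0,1],[[48,0,-5],0,1],[[48,0,0],0,1],[[48,0,5],0,1],[[48,0,10],0,1],[[48,0,10],0,1],[[40,0,5],0,1]]'
python3 -m creep '[[[30,0,5],0,1],[[10,0,0],0,1],[[0,0,0],0,1],[[0,0,0],0,1],[[0,0,0],0,1]]'
python3 -c "
from h import *
tool()
c=crop('top','pics/dd1.png',230,130,480,300,3)
c=robot.camera('scene');crop('scene','pics/dd2.png',250,130,450,240,4,c)"
```

```text
time: 54.65
position: [0.4396, -0.3134, 0.0681]
tool_rot: [-0.586, -0.395, 0.395, 0.586]
ft_force: [0.1, -0.5, -0.1]
grip_width: 0.0749
time: 55.45
position: [0.4728, -0.2326, 0.2189]
tool_rot: [0.588, 0.394, -0.394, -0.587]
ft_force: [1.1, 1.0, 0.3]
grip_width: 0.0868
time: 56.25
position: [0.599, 0.1251, 0.2177]
tool_rot: [-0.586, -0.395, 0.396, 0.587]
ft_force: [0.1, -0.5, -0.5]
grip_width: 0.087
time: 56.75
position: [0.6099, 0.1595, 0.218]
tool_rot: [-0.587, -0.394, 0.395, 0.587]
ft_force: [-0.1, 0.1, -0.2]
grip_width: 0.0869
t 56.75 p [0.6099 0.1595 0.218 ] f [-0.1  0.1 -0.2] m [-0.03 -0.01 -0.01] g 0.0869
toolX [ 0.377  0.926 -0.001] toolY [-0.001 -0.001 -1.   ] toolZ [-0.926  0.377  0.001] q6 -1.1
```

View pics/dd1.png

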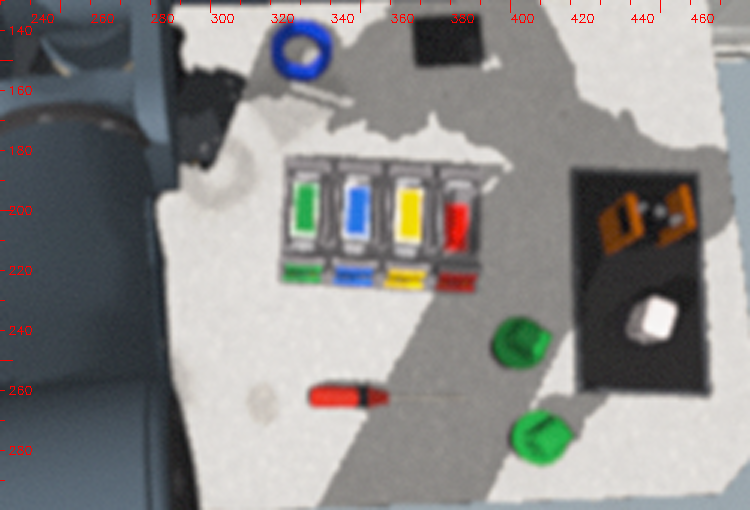

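View pics/dd2.png

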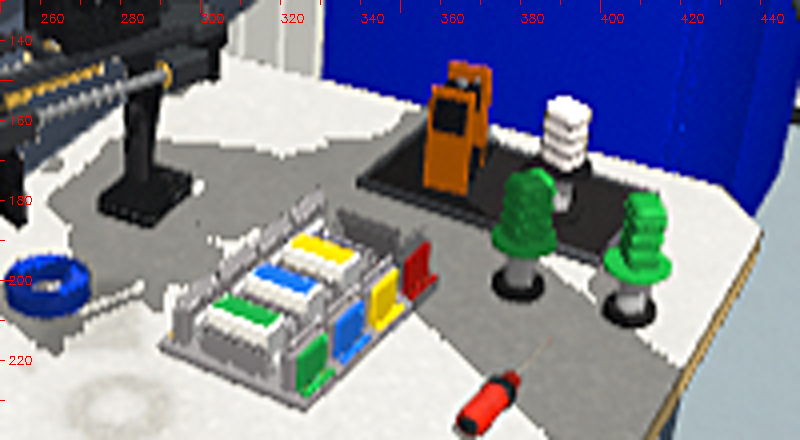

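Both tools stand upright on the tray, at (447,205) and (447,236) in the top view. The three fuses are home in their own colours, and the bystanders are where they were. No red fuse appears in any view.

```bash
python3 -c "
from rig import robot
print(robot.hand_in())"
```

```text
the job is handed in; nothing more can be done
None
```

The job is done and handed in at about 57 s of the 210 s allowed. The blue, green and yellow fuses are fully home in the pockets of their own colours. No red fuse was on the bench, so the red pocket stays empty.

- **Method:** I carried each fuse with the orange tongs and laid it on its catches. I then put the tongs back and pressed each fuse down with the white-handled pusher from the tray. The two similar tools with green handles were not used.
- **Seating:** All three presses stopped firmly at the same height, with 16–23 N. The fuse tops, measured from both cameras, came to 51.8–52.3 mm; 52 mm is expected for a fuse fully home.
- **Final pictures:** Both tools stand upright on the tray. The tape, black case, screwdriver and green pushers look unmoved. The pliers were outside the last crops, but the arm never went down near them.
- **Disagreements:** The two sight lines in that height measurement missed each other by 1.4–2.0 mm, which is about the stated camera accuracy. A sideways force of 6–8 N also showed at the bottom of each press. It was gone from the readings after each lift, and I saw no effect from it.

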